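# Load the interlocking blocks into the bench heater and switch it on

### The job

Load the block heater: draw the tabbed aluminium block (blue grip) out from under the clear shelf by its tab, set it down on the bench clear of the shelf and let go, then take it by its blue grip and seat it fully home in the heater's well with the tab in the slot. Next seat the second block (orange grip) fully home beside it so that its overhanging tooth covers the first block's step. Then press the green key right down so that the latched red key pops up, and leave the shelf's dishes and the other things on the bench where they stand.

Things in the scene. Friction and masses are not known exactly. Their poses are not given: they have to be found in the camera images.
- heater: Teal block heater, fixed, 240 (x) x 189 (y) x 42 mm, with an 18 mm higher ridge along the rear, x +88..+120. Origin: on the bench under it (it spans x -120..120, y -95..94); +x points from the key strip to the ridge, z up.
- well (a point): Middle of the floor of the heater's open well, 12 mm above the bench, at heater (+10,+27,12) mm; axes as the heater's. The rim is 30 mm above the floor, with 3 mm 45-degree lead-in bevels. In heater mm the well spans x -57..+77, y -30..+84; a slot for the tab, x -32..-2, runs from it to y=-85, its walls as high as the seated tab, so that the tab cannot be held there.
- seat_A (a point): Where the origin of block_A lies when seated: point on the well floor at heater (-17, +32, 12) mm, axes as the heater's. Seated block_A has its yaw = heater yaw + 90 degrees (tab towards heater -y, in the slot). Play about 2 mm on each side.
- seat_B (a point): Where the origin of block_B lies when seated: point on the well floor at heater (+50, +27, 12) mm, axes as the heater's. Seated block_B has the heater's yaw (tooth towards heater -x, over block_A's step), so block_A must go in first. Play about 2 mm on each side, 4 mm between the blocks.
- key_red (a joint): Red key, the one at heater (-94,-25) mm on the key strip along the front. m, positive down: 0 = latched down (as at the start, cap top 48 mm above the bench), -0.008 = popped up (top 56 mm). It rises as the green key is pressed.
- key_green (a joint): Green key, heater (-94,+25) mm. 0 = up (top 56 mm above the bench), 0.008 = fully down. The two keys are interlocked: pressing this one lifts the red one by the same amount. It takes about 4 N to move, more at the stop, and it stays where it is left.
- key_green_top (a point): Centre of the top face of the green key cap, 28 (x) x 26 (y) mm; the two keys are 50 mm apart along the heater's y.
- block_A: Aluminium block with a long tab and a blue grip rib, ~0.45 kg. Origin on its underside. Body x -60..+50, y -38..+38, 30 mm high, but at x +5..+50, y -38..-8 a step only 14 mm high. Tab x -115..-60, y -13..+13, 30 high. Rib x -5..+40, y -1..+13, z 30..60. Starts flat on the bench, body and rib under the shelf, tab sticking out in front towards the robot.
- A_tab (a point): Grip point on block_A's tab, at (-98,0,20) mm of block_A; the tab is 26 mm wide across block_A's y.
- A_rib (a point): Grip point on block_A's blue rib, at (6,6,48) mm of block_A, near its centre of mass; the rib is 14 mm thick across block_A's y, its top is 12 mm above this point.
- block_B: Aluminium block with drilled wells and an orange grip rib; about 0.38 kg. Origin: middle of the slab's underside. Slab x -25..+25, y -55..+55 mm, 30 high; overhanging tooth x -55..-25, y +14.5..+55, z 15.5..30 mm. Orange rib x -11..+3, y -22..+28, z 30..60 mm. Starts flat on the bench.
- B_rib (a point): Grip point on block_B's orange rib, at (-4,3,48) mm of block_B, near its centre of mass; the rib is 14 mm thick across block_B's x, its top is 12 mm above this point.
- shelf: Low clear shelf with a blue front edge, fixed. Origin on the bench 20 mm in front (-x) of the board's front edge, at mid-width; +x points under the shelf. Board x +20..+180, y -110..+110, underside 67 mm and top 73 mm above the bench; 6 mm clear side panels at y +-104..110 from x=+30.
- dishes: Stack of agar dishes, 92 mm across, 60 mm high, standing on the shelf; origin under its centre. Leave alone.
- media_bottle: Clear bottle with blue cap, 68 mm across, 140 mm tall, on the bench near block_B; origin under its centre. Leave alone.
- powder_jar: White jar with red lid, 84 mm across, 110 mm tall; origin under its centre. Leave alone.
- beaker: Glass beaker, 70 mm across, 90 mm tall; origin under its centre. Leave alone.
- tube_rack: White tube rack 100 x 220 mm, 81 mm high with its tubes; origin under its centre. Leave alone.
- timer: White timer, 60 x 80 x 30 mm; origin under its centre. Leave alone.
- dish_single: Single agar dish, 94 mm across, 14 mm high; origin under its centre. Leave alone.
Things that resemble listed ones, but are neither listed nor needed, are in the scene too. What is shaped like the block_B but purple is not meant.

How it is judged:
By the outcome, as a careful person would: the job done as asked, in the order asked, and still so for the second after the job is handed in, with the robot touching nothing.
It also fails if it takes over 72 s, if anything falls off the work surface, if the arm or the gripper's body presses on something with over 40 N, if the wrist force passes 120 N, or if a joint passes its speed limit or range.

### The arm

A 6-joint arm with a two-finger parallel gripper is mounted at the origin on the work surface. World frame = base frame: x ahead of the robot, y to its left, z up, the work surface at z = 0. Lengths are in mm, angles in rad, forces in N, time in s.
With the tool pointing down it reaches from about 350 to 975 mm from the base axis. Payload 7.1 kg.
Tool frame: the origin (TCP) lies on the centre line of the jaws, within the pads' length; the fingertips stand 25 mm ahead of it and the grasp point (between the pads) lies 6 mm ahead of it; y points along the fingers, z is the direction in which the jaws open and shut, and the axes are right-handed (so a half turn about y gives the same grasp; the last joint's range is limited). The gripper opens to 88 mm and grips with 3 to 60 N. Pads are 20 mm wide; open, the fingers measure 115 mm over their backs; the gripper's body (75 mm by 178 mm) begins 61 mm behind the grasp point.
Start: joints at [-1.3, 0.423, 1.63, -0, 1.089, -0.019], TCP at [178.619, -598.916, 247.675] pointing down, gripper open.
Joint ranges: [-3, 3], [-0.9, 2.11], [0.09, 2.58], [-1.31, 4.45], [0.11, 2.69], [-2.54, 2.54]. Speed limits (rad/s): [2.39, 2.39, 3.01, 3.14, 3.14, 3.14].

### API

Orientations are given as a rotation vector (axis times angle).
In Python, from bench import robot gives the robot as it stands.
- The arm moves only by the tool move_arm, never from a script. Its arguments are lists of equal length, an entry for each row: "turn": the turn, a rotation vector about the tool's x, y, z in degrees, a list of three; "xyz": the shift along the tool's x, y, z in m, a list of three; "claw": the gripper's target within -1 to 1 (shut at 1, half-way at 0, fully open at -1). In form: {"turn": [[ax, ay, az], ...], "xyz": [[dx, dy, dz], ...], "claw": [claw, ...]}. A call has 1 to 5 rows; each row shifts and turns the pose as measured when the row begins, along the tool's axes as they then stand; what a row does not reach is not made up. A row lasts 1/12 s, in which the tool goes at most 41.7 mm and 7.16 degrees, less where a joint would pass 70% of its speed; a pose out of reach is approached as far as the arm can. A call is refused whole if a number of a shift passes 0.0417 or a number of a turn 7.16, either way. A call with a gripper value outside its range is refused whole. The fingers move at their own pace and stop on an object; "grip_force" is the grip in N (left out, the last holds). Time passes only in rows, so rows that do not move let the fingers close. It gives the time, the measured TCP pose, the force and the opening at its end, in the units of the state.
- robot.sense(): the state, without advancing time (a new reading comes with each control period).
- robot.camera(name): name is "side" or "top" or "wrist"; returns a dict with "pixels" (384x512x3 uint8, red, green, blue), "range_z" (384x512 float32, mm along the optical axis (not along the pixel's ray), 0 where there is no reading), "intrinsics" (3x3 intrinsics, pixels), "R" (3x3) and "t" (3): a world point X has camera coordinates R X + t; the wrist camera has in their place "tool_from_camera" (4x4, takes a point from camera to tool coordinates, whose origin is the TCP and whose axes are the tool frame's). Camera axes: x right, y down, z forward; pixel columns grow to the right and rows downward; lengths in mm; the calibration is good to about 2 mm. The wrist camera is an equidistant fisheye: a pixel r from the principal point sees the ray r / f radians off the axis. A picture is of the moment at which its call begins: read the wrist's pose just before it.
- robot.finish_job(): hands the job in, once; it reports no verdict.
The state is a dict: "time_s": time; "joints": joint angles; "qvel": joint speeds; "tau": joint torques, N m; "ee_pos": TCP position; "eef_rot": TCP orientation; "ft_force": force on the tool from outside, world axes, zero at the start; "torque": the same for the moment, N m; "width": opening from 0.0 (shut) to 1.0 (fully open).
Only numpy, scipy, OpenCV 4.12 (cv2) and the standard library are available. Lean on these libraries where they do the work, as an engineer would, in place of code of your own. Each camera call takes 0.05 s, during which the arm holds its last target.

## Working session

There is one attempt and no reset: what is moved stays moved. The work goes in short steps, Python scripts to look and compute and a tool call to move; the robot and the scene stay as the last step left them, time stands still between calls to the robot, and variables do not carry over. Pictures are saved under pics/ and viewed, and the job is handed in when it is done.

Besides the shell and the picture viewer there is one more tool, called after "Emit:" in YAML: its name, and indented under it one key for each argument. move_arm: Moves the arm, as the interface text tells. Its arguments: {"type":"object","properties":{"turn":{"type":"array","items":{"type":"array","items":{"type":"number"}}},"xyz":{"type":"array","items":{"type":"array","items":{"type":"number"}}},"claw":{"type":"array","items":{"type":"number"}},"grip_force":{"type":"number"}},"required":["turn","xyz","claw"]}

```bash
ls; mkdir -p pics
python3 - <<'E'
from bench import robot
import cv2, numpy as np
print(robot.sense())
for n in ("side","top","wrist"):
    c=robot.camera(n); cv2.imwrite(f"pics/{n}0.png",c["pixels"][:,:,::-1]); np.savez(f"{n}0.npz",**c)
    print(n,c["intrinsics"].tolist(),[c[k].tolist() for k in c if k in("R","t","tool_from_camera")])
E
```

```text
pics
{'time_s': 0.0, 'joints': array([-1.30000255e+00,  4.23831068e-01,  1.63067823e+00, -5.47485432e-05,
        1.08855194e+00, -1.90187162e-02]), 'qvel': array([-0.00022258,  0.00075643,  0.00076813,  0.00271093, -0.00118364,
       -0.00042713]), 'tau': array([ 1.66445225e-03, -5.44623399e+01, -2.73668754e+01,  6.45068754e-02,
        2.26936938e-02, -1.25826336e-04]), 'ee_pos': array([ 178.47419526, -598.45371891,  246.91237709]), 'eef_rot': array([-0.30174505,  2.067419  , -2.0643899 ]), 'ft_force': array([-0.18930873, -0.39873888, -0.59491476]), 'torque': array([0.01912555, 0.0189356 , 0.00992646]), 'width': 0.9969836825990518}
side [[352.48390658372625, 0.0, 257.47755333506933], [0.0, 352.48390658372625, 182.5337171667118], [0.0, 0.0, 1.0]] [[[-0.977976556953869, -0.20856824607411276, -0.007819256884351778], [-0.1448732540520947, 0.7053259515520798, -0.6939214957958211], [0.15024511409364483, -0.6775061540655712, -0.7200082061298096]], [557.5413283609666, 114.69050436716734, 1008.8811806595179]]
top [[356.7166643987705, 0.0, 256.52737901974143], [0.0, 356.7166643987705, 189.45159616328897], [0.0, 0.0, 1.0]] [[[0.017637291620669886, -0.9998358317925204, -0.004151554895012886], [-0.9885998163772216, -0.016817808863940333, -0.14962474515914567], [0.14953036147622578, 0.006743201670929977, -0.9887341403168065]], [-5.787026326366485, 560.7392564447953, 1056.9059790542788]]
wrist [[297.3186396354542, 0.0, 253.97493530331073], [0.0, 297.3186396354542, 193.59846601301103], [0.0, 0.0, 1.0]] [[[0.0010478385345642283, 0.9616325904090963, 0.27433859206734723, -73.73765029784389], [-0.0008254722117806996, -0.2743378174305408, 0.9616330279909652, -137.4769604405866], [0.9999991103146195, -0.0012340950272090978, 0.0005063392447334533, 0.07876128505235336], [0.0, 0.0, 0.0, 1.0]]]
```

Run:
```python
import cv2
for n in ("side","top"):
    i=cv2.imread(f"pics/{n}0.png"); cv2.imwrite(f"pics/{n}0b.png",cv2.resize(i,(800,600),interpolation=cv2.INTER_CUBIC))
```

```text
(no output)
```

View pics/top0b.png

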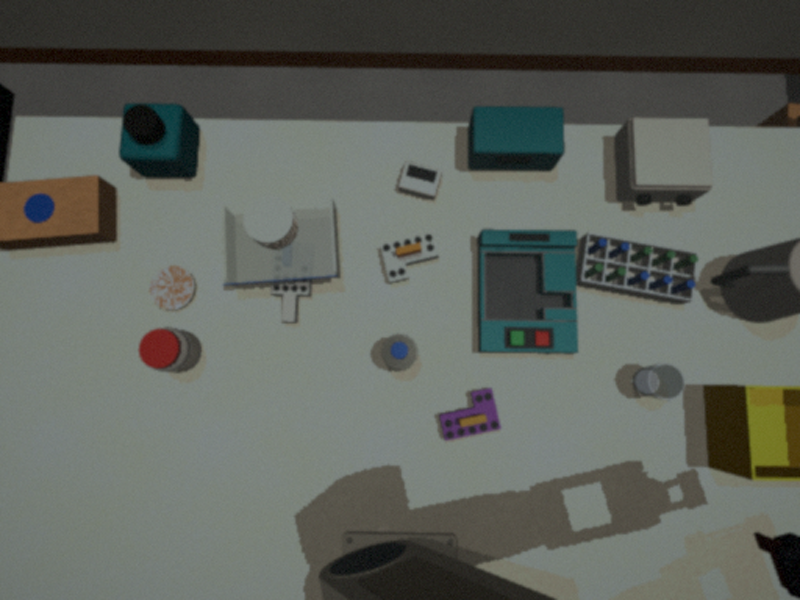

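View pics/side0b.png

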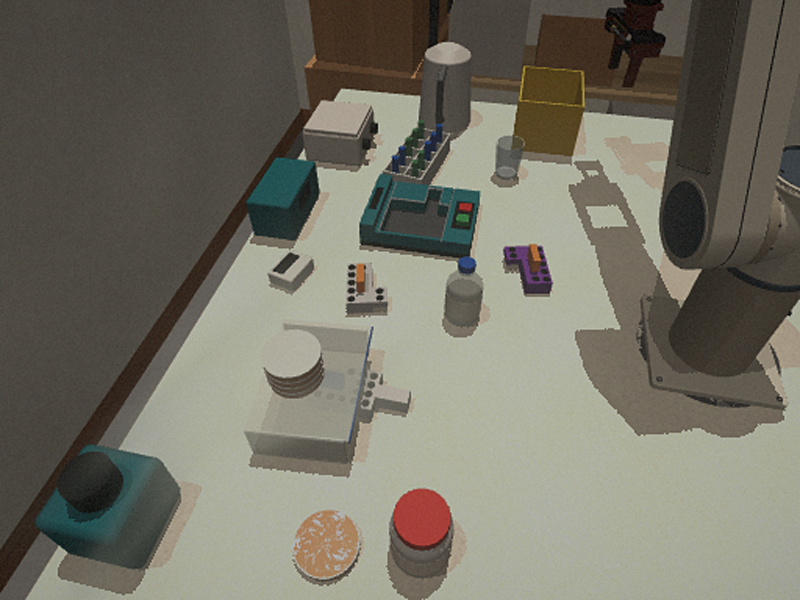

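The top view shows the heater at (528,292) and block_A's tab under the shelf at (290,305). For block_B there are two candidates: the aluminium one with the orange rib at (408,255) and a purple one at (470,415). The aluminium one fits, since the purple one is excluded. I'll enlarge the crops to confirm.

```bash
cat > h.py <<'E'
import numpy as np, cv2
from scipy.spatial.transform import Rotation as Rn
def load(n): return dict(np.load(n))
def ray(c,u,v):
    d=np.linalg.inv(c["intrinsics"])@np.array([u,v,1.0]); R=c["R"];t=c["t"]
    return -R.T@t, R.T@d
def onz(c,u,v,z):
    o,d=ray(c,u,v); s=(z-o[2])/d[2]; return o+s*d
def proj(c,X):
    p=c["R"]@np.asarray(X,float)+c["t"]; q=c["intrinsics"]@p; return q[:2]/q[2]
def xy2(x,y,yaw,P):
    c,s=np.cos(yaw),np.sin(yaw); P=np.asarray(P,float); 
    o=P.copy(); o[...,0]=x+c*P[...,0]-s*P[...,1]; o[...,1]=y+s*P[...,0]+c*P[...,1]; return o
def crop(src,dst,u0,v0,w,h,k):
    i=src[v0:v0+h,u0:u0+w]; cv2.imwrite(dst,cv2.resize(i,None,fx=k,fy=k,interpolation=cv2.INTER_CUBIC))
E
python3 - <<'E'
from h import *
c=load("top0.npz"); i=c["pixels"][:,:,::-1]
i=np.clip(i.astype(float)*1.5,0,255).astype('uint8')
crop(i,"pics/t_heat.png",295,140,80,92,6)
crop(i,"pics/t_B.png",230,140,60,60,10)
crop(i,"pics/t_A.png",135,120,90,92,6)
E
```

```text
(no output)
```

View pics/t_heat.png

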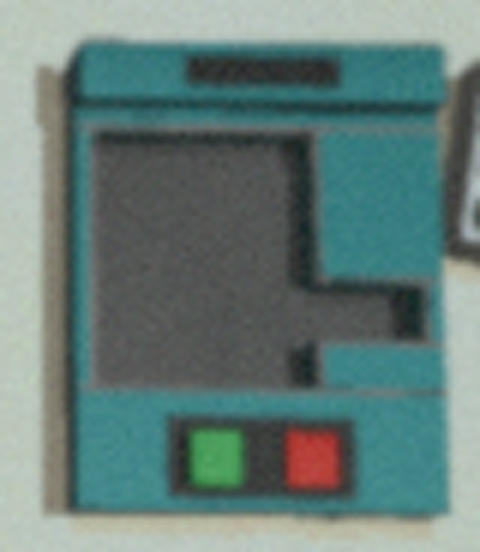

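View pics/t_B.png

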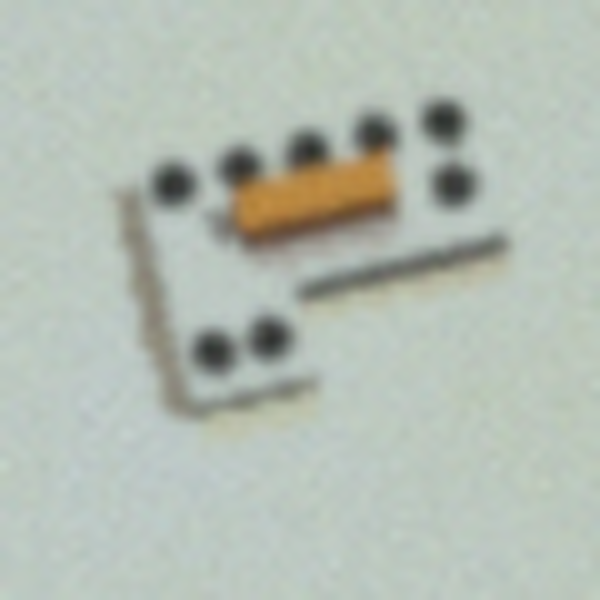

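View pics/t_A.png

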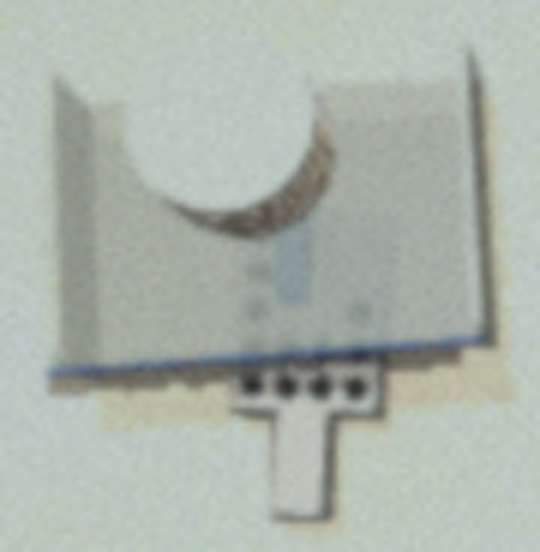

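The crop confirms block_B as the aluminium one, with its orange rib at crop (315,190) and its tooth at lower left (185,402). Next I'll fit the poses from corner pixels.

```bash
cat > fit.py <<'E'
from h import *
from scipy.optimize import least_squares
c=load("top0.npz")
print("cam",(-c["R"].T@c["t"]).round())
def fit(name,off,k,pts,x0):
    uv=np.array([[off[0]+(p[0]+.5)/k-.5,off[1]+(p[1]+.5)/k-.5] for p,_ in pts]); X=np.array([x for _,x in pts],float)
    f=lambda q:(np.array([proj(c,w) for w in xy2(q[0],q[1],q[2],X)])-uv).ravel()
    r=least_squares(f,x0,loss='soft_l1'); print(name,r.x.round(3),np.degrees(r.x[2]).round(2)); print((f(r.x).reshape(-1,2)*k).round(1).tolist()); return r.x
H=fit("heater",(295,140),6,[((92,130),(80,87,42)),((92,387),(-60,87,42)),((425,284),(1,-88,42)),((217,458),(-94,25,56)),((313,458),(-94,-25,48)),((76,512),(-120,94,42)),((447,512),(-120,-95,42)),((442,45),(120,-95,60)),((85,42),(120,94,60))],(500,-300,0))
B=fit("B",(230,140),10,[((186,402),(-55,55,30)),((316,378),(-55,14.5,30)),((300,288),(-25,14.5,30)),((505,235),(-25,-55,30)),((232,187),(3,28,60)),((390,148),(3,-22,60)),((397,197),(-11,-22,60)),((245,236),(-11,28,60))],(600,-50,0.2))
A=fit("A",(135,120),6,[((278,515),(-115,13,30)),((325,517),(-115,-13,30)),((235,405),(-60,38,30)),((380,413),(-60,-38,30)),((277,410),(-60,13,30)),((328,412),(-60,-13,30)),((278,303),(-5,13,60)),((312,303),(-5,-1,60))],(600,200,0))
S=fit("shelf",(135,120),6,[((52,368),(20,110,73)),((490,338),(20,-110,73))],(600,200,0))
np.savez("poses.npz",H=H,B=B,A=A,S=S)
img=np.ascontiguousarray(cv2.resize(c["pixels"][:,:,::-1],None,fx=4,fy=4,interpolation=cv2.INTER_CUBIC))
def poly(q,P,col):
    w=xy2(q[0],q[1],q[2],np.array(P,float)); u=np.array([(proj(c,p)+.5)*4-.5 for p in w]).round().astype(int); cv2.polylines(img,[u.reshape(-1,1,2)],True,col,1)
poly(H,[(-57,84,42),(77,84,42),(77,-30,42),(-2,-30,42),(-2,-85,42),(-32,-85,42),(-32,-30,42),(-57,-30,42)],(0,0,255))
poly(H,[(-120,94,42),(120,94,42),(120,-95,42),(-120,-95,42)],(0,255,255))
poly(B,[(25,55,30),(25,-55,30),(-25,-55,30),(-25,14.5,30),(-55,14.5,30),(-55,55,30)],(0,0,255)); poly(B,[(-11,-22,60),(3,-22,60),(3,28,60),(-11,28,60)],(255,0,255))
poly(A,[(-60,38,30),(50,38,30),(50,-38,30),(-60,-38,30),(-60,-13,30),(-115,-13,30),(-115,13,30),(-60,13,30)],(0,0,255)); poly(A,[(-5,-1,60),(40,-1,60),(40,13,60),(-5,13,60)],(255,0,255))
poly(S,[(20,110,73),(180,110,73),(180,-110,73),(20,-110,73)],(0,255,0))
cv2.imwrite("pics/fit.png",cv2.resize(img[400:1000,540:1540],(800,480)))
E
python3 fit.py
```

```text
cam [ 396.   -3. 1129.]
heater [ 575.719 -245.699    0.   ] 0.03
[[-4.3, -6.0], [-3.0, 5.0], [4.4, -4.5], [0.2, 0.6], [0.3, 3.5], [-0.2, -2.2], [3.2, 4.2], [4.9, 0.4], [-6.4, -2.3]]
B [658.381 -10.477 -37.454] -2145.97
[[3.8, 3.7], [-0.1, -1.1], [-5.8, -2.5], [4.1, 1.6], [-1.0, 0.8], [-0.5, 3.9], [3.0, -1.8], [-3.8, -4.8]]
A [ 6.22652e+02  2.22853e+02 -2.90000e-02] -1.69
[[-3.8, 0.9], [-0.6, 1.3], [-0.3, 3.6], [0.3, 2.3], [5.6, 0.8], [4.4, 1.1], [0.6, -7.7], [-6.1, -6.5]]
shelf [5.65837e+02 2.33623e+02 8.60000e-02] 4.95
[[-0.0, 0.0], [0.0, -0.0]]
```

View pics/fit.png

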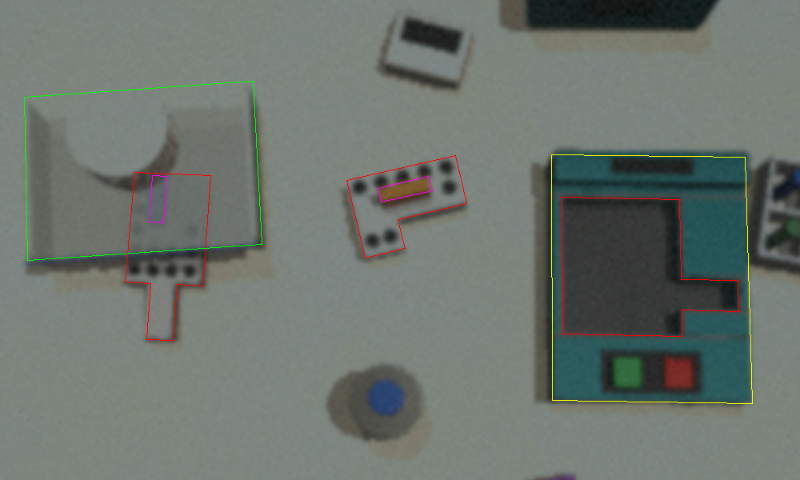

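Fit is good: heater (576,-246) at yaw 0, A (623,223) at -1.7°, B (658,-10) at 14°, shelf yaw about 5°. Next, a planning helper.

```bash
cat > plan.py <<'E'
from h import *
from bench import robot
import sys
# tool down, opening dir z at yaw psi : y=(0,0,-1), z=(cos,sin,0), x=y cross z
def Rt(psi):
    z=np.array([np.cos(psi),np.sin(psi),0]); y=np.array([0,0,-1.]); x=np.cross(y,z); return np.stack([x,y,z],1)
def cur():
    s=robot.sense(); return s,s["ee_pos"],Rn.from_rotvec(s["eef_rot"]).as_matrix()
def show(pos=None,psi_deg=None):
    s,p,R=cur(); print("t",round(s["time_s"],2),"pos",p.round(1),"yaw z",np.degrees(np.arctan2(R[1,2],R[0,2])).round(2),"tilt",np.degrees(np.arccos(-R[2,1])).round(2),"F",s["ft_force"].round(1),"w",round(s["width"]*88,1),"j6",s["joints"][5].round(2))
    if psi_deg is not None:
        rv=Rn.from_matrix(R.T@Rt(np.radians(psi_deg))).as_rotvec(degrees=True); print("turn total",rv.round(2))
    if pos is not None:
        print("shift now-axes",(R.T@(np.array(pos)-p)).round(1))
        if psi_deg is not None: print("shift target-axes",(Rt(np.radians(psi_deg)).T@(np.array(pos)-p)).round(1))
E
python3 - <<'E'
from plan import *
s,p,R=cur(); print(R.round(3)); 
P=np.load("poses.npz"); 
t=xy2(*P["A"],np.array([-98,0,28.])); print(t)
show(t,90-1.7); show(t,-90-1.7)
c=load("top0.npz")
for n,u,v,z in (("bottle",400,350,140),("jar",160,349,110),("dish",270,217,133)): print(n,onz(c,u/1.5625,v/1.5625,z).round())
E
```

```text
[[-0.958 -0.     0.286]
 [-0.286  0.001 -0.958]
 [-0.    -1.    -0.001]]
[524.69498128 225.73795796  28.        ]
t 0.15 pos [ 178.5 -598.5  247.1] yaw z -73.4 tilt 0.07 F [ 0.4 -0.7  0.1] w 88.0 j6 -0.02
turn total [ 1.000e-02 -1.617e+02 -1.000e-01]
shift now-axes [-567.3  219.9 -690.8]
shift target-axes [321.6 219.1 834.2]
t 0.15 pos [ 178.5 -598.5  247.1] yaw z -73.4 tilt 0.07 F [ 0.4 -0.7  0.1] w 88.0 j6 -0.02
turn total [7.00e-02 1.83e+01 1.00e-02]
shift now-axes [-567.3  219.9 -690.8]
shift target-axes [-321.6  219.1 -834.2]
bottle [449.   3. 140.]
jar [445. 441. 110.]
dish [691. 248. 133.]
```

Emit:
move_arm:
  turn:
    - [0,0,0]
    - [0,0,0]
    - [0,0,0]
    - [0,0,0]
    - [0,0,0]
  xyz:
    - [-0.026,0,-0.032]
    - [-0.026,0,-0.032]
    - [-0.026,0,-0.032]
    - [-0.026,0,-0.032]
    - [-0.026,0,-0.032]
  claw: [-1,-1,-1,-1,-1]

```text
time_s: 0.57
ee_pos: [256.3, -409.4, 244.7]
eef_rot: [-0.294, 2.07, -2.073]
ft_force: [0.6, -0.8, 0.6]
width: 1.003
```

Emit:
move_arm:
  turn:
    - [0,0,0]
    - [0,0,0]
    - [0,0,0]
    - [0,0,0]
    - [0,0,0]
  xyz:
    - [-0.026,0,-0.032]
    - [-0.026,0,-0.032]
    - [-0.026,0,-0.032]
    - [-0.026,0,-0.032]
    - [-0.026,0,-0.032]
  claw: [-1,-1,-1,-1,-1]

```text
time_s: 0.98
ee_pos: [335.0, -216.5, 244.2]
eef_rot: [-0.29, 2.072, -2.074]
ft_force: [1.8, -0.5, 0.3]
width: 1.002
```

Emit:
move_arm:
  turn:
    - [0,0,0]
    - [0,0,0]
    - [0,0,0]
    - [0,0,0]
    - [0,0,0]
  xyz:
    - [-0.026,0,-0.032]
    - [-0.026,0,-0.032]
    - [-0.026,0,-0.032]
    - [-0.026,0,-0.032]
    - [-0.026,0,-0.032]
  claw: [-1,-1,-1,-1,-1]

```text
time_s: 1.4
ee_pos: [414.6, -23.7, 244.7]
eef_rot: [-0.286, 2.071, -2.075]
ft_force: [0.4, -0.8, 0.5]
width: 0.997
```

```bash
python3 -c "
from plan import *
show((518,226,100),-91.7)"
```

```text
t 1.4 pos [414.6 -23.7 244.7] yaw z -74.19 tilt 0.13 F [ 0.4 -0.8  0.5] w 87.7 j6 1.21
turn total [-0.1  17.51 -0.09]
shift now-axes [-167.4  144.5 -212.3]
shift target-axes [ -96.   144.7 -252.6]
```

Emit:
move_arm:
  turn:
    - [0,6,0]
    - [0,6,0]
    - [0,5.5,0]
    - [0,0,0]
    - [0,0,0]
  xyz:
    - [-0.024,0.015,-0.03]
    - [-0.018,0.015,-0.034]
    - [-0.014,0.015,-0.036]
    - [-0.012,0.015,-0.036]
    - [-0.012,0.015,-0.036]
  claw: [-1,-1,-1,-1,-1]

```text
time_s: 1.82
ee_pos: [480.1, 157.6, 174.4]
eef_rot: [-0.05, -2.209, 2.211]
ft_force: [1.1, -1.2, 1.1]
width: 1.005
```

Emit:
move_arm:
  turn:
    - [0,0,0]
    - [0,0,0]
  xyz:
    - [-0.012,0.01,-0.036]
    - [-0.011,0.01,-0.034]
  claw: [-1,-1]

```text
time_s: 1.98
ee_pos: [505.4, 230.8, 152.2]
eef_rot: [-0.048, -2.208, 2.211]
ft_force: [0.6, -0.4, 0.4]
width: 1.002
```

```bash
cat > wcam.py <<'E'
from plan import *
def wsnap(name):
    s=robot.sense(); c=robot.camera("wrist"); c["p"]=s["ee_pos"]; c["rv"]=s["eef_rot"]; np.savez(name+".npz",**c); return c
def _T(c):
    R=Rn.from_rotvec(c["rv"]).as_matrix(); T=c["tool_from_camera"]; return R@T[:3,:3], R@T[:3,3]+c["p"]
def wproj(c,X):
    R,o=_T(c); d=R.T@(np.asarray(X,float)-o); K=c["intrinsics"]; r=np.hypot(d[0],d[1]); th=np.arctan2(r,d[2]); return np.array([K[0,2]+K[0,0]*th*d[0]/r,K[1,2]+K[1,1]*th*d[1]/r])
def wonz(c,u,v,z):
    K=c["intrinsics"]; a=(u-K[0,2])/K[0,0]; b=(v-K[1,2])/K[1,1]; th=np.hypot(a,b); d=np.array([np.sin(th)*a/th,np.sin(th)*b/th,np.cos(th)])
    R,o=_T(c); d=R@d; return o+d*(z-o[2])/d[2]
def rect(img,c,q,P,col,k=1,off=(0,0),pj=wproj):
    w=xy2(q[0],q[1],q[2],np.array(P,float)); u=np.array([(pj(c,p)-off+.5)*k-.5 for p in w]).round().astype(int); cv2.polylines(img,[u.reshape(-1,1,2)],True,col,1)
A_top=[(-60,38,30),(50,38,30),(50,-38,30),(-60,-38,30),(-60,-13,30),(-115,-13,30),(-115,13,30),(-60,13,30)]
A_rib=[(-5,-1,60),(40,-1,60),(40,13,60),(-5,13,60)]
B_top=[(25,55,30),(25,-55,30),(-25,-55,30),(-25,14.5,30),(-55,14.5,30),(-55,55,30)]
B_rib=[(-11,-22,60),(3,-22,60),(3,28,60),(-11,28,60)]
H_well=[(-57,84,42),(77,84,42),(77,-30,42),(-2,-30,42),(-2,-85,42),(-32,-85,42),(-32,-30,42),(-57,-30,42)]
def big(c,off,w,h,k,gain=1.5):
    i=np.clip(c["pixels"][off[1]:off[1]+h,off[0]:off[0]+w,::-1].astype(float)*gain,0,255).astype('uint8')
    return np.ascontiguousarray(cv2.resize(i,None,fx=k,fy=k,interpolation=cv2.INTER_CUBIC))
E
python3 - <<'E'
from wcam import *
show((518,226,28),-91.7)
c=wsnap("w1"); cv2.imwrite("pics/w1.png",big(c,(0,0),512,384,1.5625))
E
```

```text
t 1.98 pos [505.4 230.8 152.2] yaw z -91.92 tilt 0.56 F [ 0.6 -0.4  0.4] w 88.2 j6 2.02
turn total [-0.08 -0.22 -0.55]
shift now-axes [-11.6 124.3   4.2]
shift target-axes [-12.8 124.2   4.4]
```

View pics/w1.png

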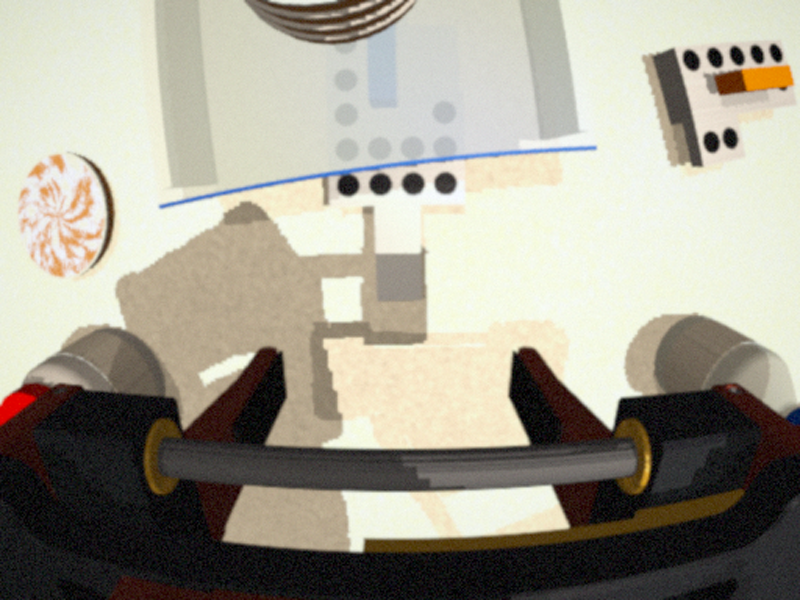

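The wrist view shows the tab at about x 375..425, rows 208..300, and the row of four holes at row 185. I'll overlay the model.

Run:
```python
from wcam import *
c=load("w1.npz"); P=np.load("poses.npz"); off=(180,60); k=5
i=big(c,off,140,115,k)
A=P["A"]
rect(i,c,A,A_top,(0,0,255),k,off); rect(i,c,A,A_rib,(255,0,255),k,off)
rect(i,c,A,[(-115,13,0),(-115,-13,0)],(0,200,0),k,off)
cv2.imwrite("pics/w1o.png",i)
```

```text
(no output)
```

View pics/w1o.png

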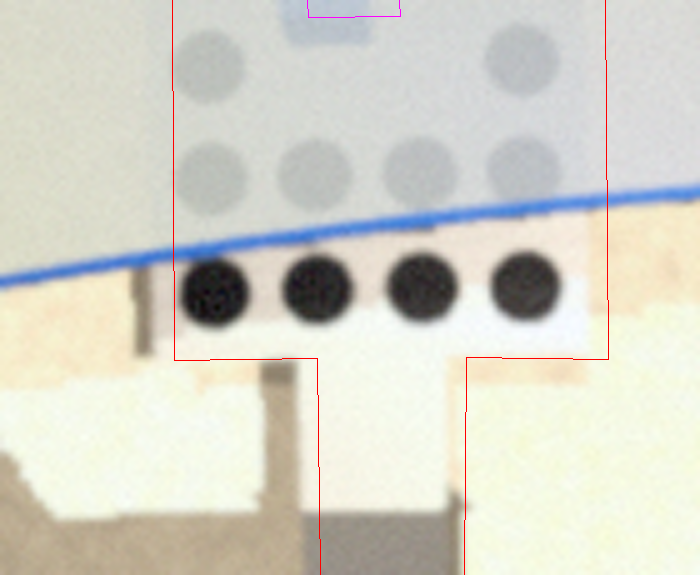

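Emit:
move_arm:
  turn:
    - [0,0,0]
    - [0,0,0]
    - [0,0,0]
    - [0,0,0]
    - [0,0,0]
  xyz:
    - [-0.01,0.03,0.001]
    - [-0.01,0.035,0.001]
    - [0,0.03,0]
    - [0,0.019,0]
    - [0,0.009,0]
  claw: [-1,-1,-1,-1,-1]

```text
time_s: 2.45
ee_pos: [533.3, 240.2, 24.9]
eef_rot: [-0.046, -2.223, 2.214]
ft_force: [-26.5, -14.6, 144.8]
width: 1.001
```

Run:
```python
from wcam import *
show((525,229,28),-91.7)
c=wsnap("w2"); cv2.imwrite("pics/w2.png",big(c,(0,0),512,384,1.5625))
```

```text
t 2.45 pos [533.3 240.2  24.9] yaw z -91.34 tilt 1.07 F [-26.5 -14.6 144.8] w 88.1 j6 2.0
turn total [ 0.25  0.36 -1.04]
shift now-axes [ 8.  -3.3 11.4]
shift target-axes [ 7.9 -3.1 11.5]
```

View pics/w2.png

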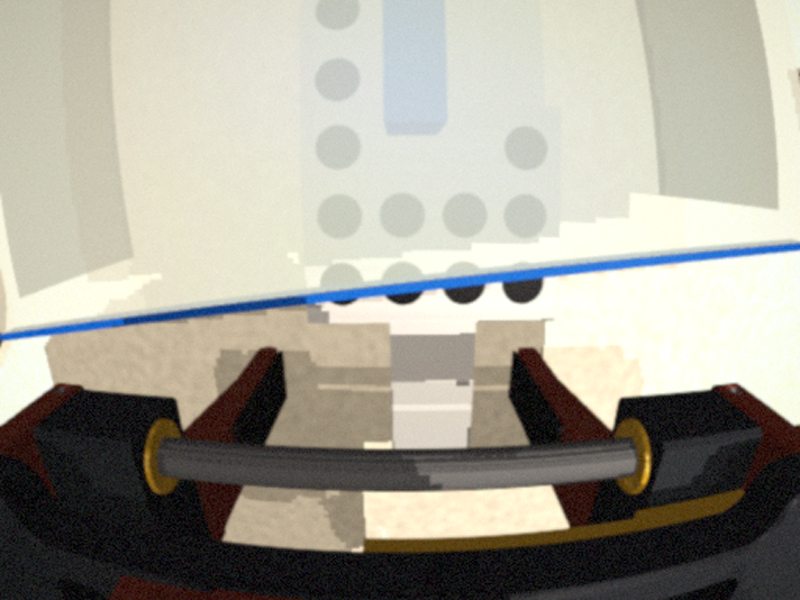

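That went wrong: the arm was still moving when I planned the descent, so the fingertips reached the bench and the wrist force read 145 N, over the 120 N limit. I'll back off at once, and from here put settling rows before any contact move.

Emit:
move_arm:
  turn:
    - [0,0,0]
    - [0,0,0]
  xyz:
    - [0.004,-0.006,0.006]
    - [0.004,-0.002,0.005]
  claw: [-1,-1]

```text
time_s: 2.67
ee_pos: [525.1, 229.6, 33.4]
eef_rot: [-0.044, -2.222, 2.214]
ft_force: [-0.2, 0.5, -0.3]
width: 0.998
```

Emit:
move_arm:
  turn:
    - [0,0,0]
    - [0,0,0]
  xyz:
    - [0,0,0]
    - [0,0,0]
  claw: [-1,-1]

```text
time_s: 2.83
ee_pos: [524.3, 228.6, 34.5]
eef_rot: [-0.045, -2.222, 2.214]
ft_force: [0.3, 0.2, 0.4]
width: 1.002
```

Run:
```python
from wcam import *
show((525,229,28),-91.7)
```

```text
t 2.83 pos [524.3 228.6  34.5] yaw z -91.35 tilt 1.01 F [0.3 0.2 0.4] w 88.2 j6 1.99
turn total [ 0.22  0.35 -0.99]
shift now-axes [-0.5  6.5 -0.4]
shift target-axes [-0.6  6.5 -0.5]
```

Emit:
move_arm:
  turn:
    - [0.2,0.3,-1]
    - [0,0,0]
    - [0,0,0]
    - [0,0,0]
    - [0,0,0]
  xyz:
    - [0,0.004,0]
    - [0,0.001,0]
    - [0,0,0]
    - [0,0,0]
    - [0,0,0]
  claw: [-1,0.3,0.5,0.7,0.7]
  grip_force: 30

```text
time_s: 3.25
ee_pos: [525.3, 228.8, 29.7]
eef_rot: [-0.033, -2.207, 2.205]
ft_force: [-0.2, 0.4, -0.8]
width: 0.736
```

Emit:
move_arm:
  turn:
    - [0,0,0]
    - [0,0,0]
    - [0,0,0]
  xyz:
    - [0,0,0]
    - [0,0,0]
    - [0,0,0]
  claw: [0.8,0.8,0.8]
  grip_force: 30

```text
time_s: 3.5
ee_pos: [525.3, 229.0, 29.5]
eef_rot: [-0.032, -2.207, 2.205]
ft_force: [0.3, -0.2, -0.4]
width: 0.508
```

Run:
```python
from wcam import *
show((525,229,28),-91.7)
c=wsnap("w3"); cv2.imwrite("pics/w3.png",big(c,(0,0),512,384,1.5625))
```

```text
t 3.5 pos [525.3 229.   29.5] yaw z -91.7 tilt 0.06 F [ 0.3 -0.2 -0.4] w 44.7 j6 1.99
turn total [ 0.05 -0.    0.03]
shift now-axes [0.3 1.5 0. ]
shift target-axes [0.3 1.5 0. ]
```

View pics/w3.png

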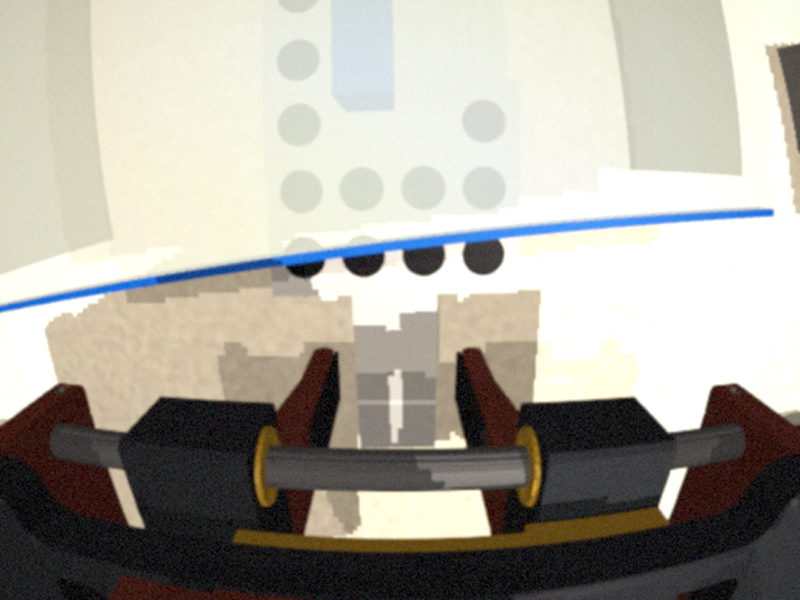

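The tab sits centred between the pads at (397,400). Closing the rest of the way.

Emit:
move_arm:
  turn:
    - [0,0,0]
    - [0,0,0]
    - [0,0,0]
    - [0,0,0]
    - [0,0,0]
  xyz:
    - [0,0,0]
    - [0,0,0]
    - [0,0,0]
    - [0,0,0]
    - [0,0,0]
  claw: [1,1,1,1,1]
  grip_force: 30

```text
time_s: 3.97
ee_pos: [525.3, 229.1, 29.6]
eef_rot: [-0.032, -2.208, 2.206]
ft_force: [0.4, -0.2, 0.4]
width: 0.293
```

Emit:
move_arm:
  turn:
    - [0,0,0]
    - [0,0,0]
    - [0,0,0]
    - [0,0,0]
    - [0,0,0]
  xyz:
    - [0.008,0,0]
    - [0.015,0,0]
    - [0.02,0,0]
    - [0.02,0,0]
    - [0.02,0,0]
  claw: [1,1,1,1,1]

```text
time_s: 4.38
ee_pos: [443.7, 232.0, 29.6]
eef_rot: [-0.043, -2.213, 2.205]
ft_force: [2.2, 0.9, -1.4]
width: 0.297
```

```bash
python3 -c "
from plan import *
show((375,229,29.5),-91.7)"
```

```text
t 4.38 pos [443.7 232.   29.6] yaw z -91.83 tilt 0.45 F [ 2.2  0.9 -1.4] w 26.1 j6 2.06
turn total [ 0.22 -0.13 -0.4 ]
shift now-axes [68.6 -0.4  5.2]
shift target-axes [68.6  0.1  5. ]
```

Emit:
move_arm:
  turn:
    - [0,0,0]
    - [0,0,0]
    - [0,0,0]
    - [0,0,0]
    - [0,0,0]
  xyz:
    - [0.02,0,0.001]
    - [0.02,0,0.001]
    - [0.012,0,0.001]
    - [0.005,0,0]
    - [0,0,0]
  claw: [1,1,1,1,1]

```text
time_s: 4.8
ee_pos: [378.6, 229.7, 29.6]
eef_rot: [-0.04, -2.211, 2.205]
ft_force: [0.8, 0.1, -4.0]
width: 0.294
```

Emit:
move_arm:
  turn:
    - [0,0,0]
    - [0,0,0]
    - [0,0,0]
    - [0,0,0]
    - [0,0,0]
  xyz:
    - [0,0,0]
    - [0,0,0]
    - [0,0,0]
    - [0,0,0]
    - [0,0,0]
  claw: [1,0.1,0.1,0.1,0.1]

```text
time_s: 5.22
ee_pos: [381.0, 230.4, 29.9]
eef_rot: [-0.043, -2.213, 2.204]
ft_force: [-0.0, 0.2, 1.1]
width: 0.454
```

```bash
python3 -c "
from wcam import *
show()
c=wsnap('w4'); cv2.imwrite('pics/w4.png',big(c,(0,0),512,384,1.5625,1.2))
"
```

```text
t 5.22 pos [381.  230.4  29.9] yaw z -91.83 tilt 0.45 F [-0.   0.2  1.1] w 39.9 j6 2.12
```

View pics/w4.png

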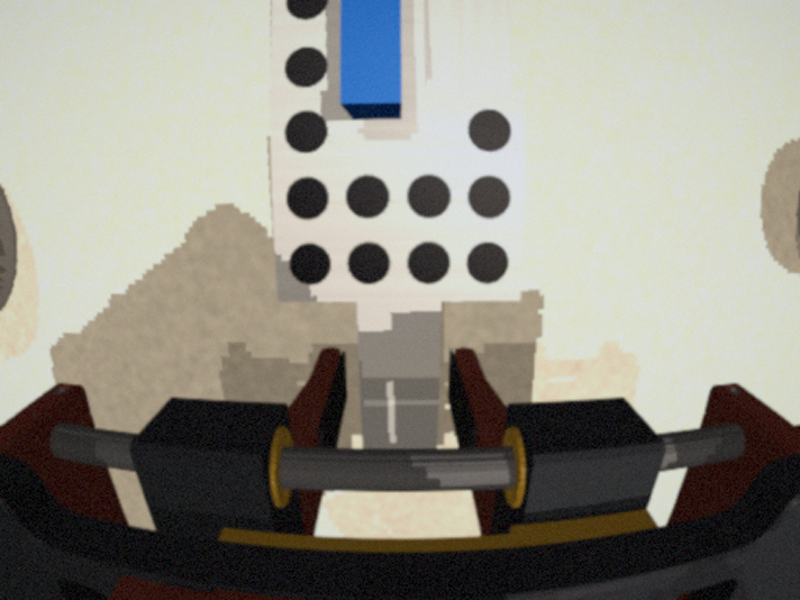

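Emit:
move_arm:
  turn:
    - [0,0,0]
    - [0,0,0]
    - [0,0,0]
    - [0,0,0]
    - [0,0,0]
  xyz:
    - [0,-0.02,0]
    - [0,-0.04,0]
    - [0,-0.035,0]
    - [0,-0.01,0]
    - [0,0,0]
  claw: [0.1,0,-0.1,-0.2,-0.2]

```text
time_s: 5.68
ee_pos: [380.7, 229.4, 137.7]
eef_rot: [-0.041, -2.208, 2.204]
ft_force: [0.6, -0.4, 0.2]
width: 0.594
```

```bash
python3 -c "
from wcam import *
s,p,R=cur()
show()
c=wsnap('w5'); show(); k=1.5625; i=big(c,(0,0),512,384,k,1.0)
x,y,yaw=381+98,230.4-98*np.sin(np.radians(1.83)),np.radians(-1.83)
print(x,y)
rect(i,c,(x,y,yaw),A_top,(0,0,255),k); rect(i,c,(x,y,yaw),A_rib,(255,0,255),k)
cv2.imwrite('pics/w5.png',i)
"
```

```text
t 5.68 pos [380.7 229.4 137.7] yaw z -91.92 tilt 0.22 F [ 0.6 -0.4  0.2] w 52.3 j6 2.12
t 5.73 pos [380.7 229.4 137. ] yaw z -91.92 tilt 0.21 F [ 0.9 -0.1 -0.3] w 53.0 j6 2.12
479 227.27045867434876
```

View pics/w5.png

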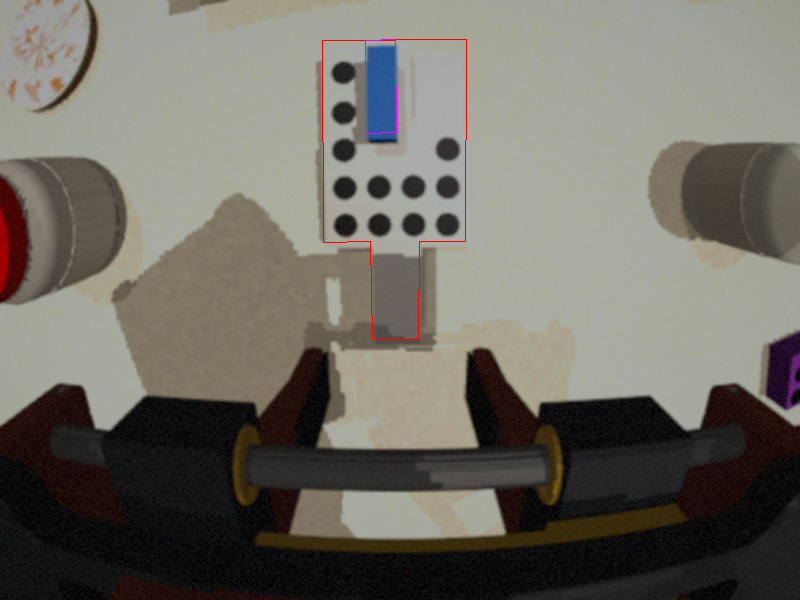

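Model and image agree to within about 3 mm; A is at about (476.5, 227.3) and flat on the bench. Moving over the rib.

```bash
python3 -c "
from plan import *
show((482.7,233.1,58),-91.9)"
```

```text
t 5.73 pos [380.7 229.4 137. ] yaw z -91.92 tilt 0.21 F [ 0.9 -0.1 -0.3] w 53.0 j6 2.12
turn total [ 0.1  -0.02 -0.19]
shift now-axes [-101.6   79.3   -7. ]
shift target-axes [-101.9   79.    -7.1]
```

Emit:
move_arm:
  turn:
    - [0.1,0,-0.2]
    - [0,0,0]
    - [0,0,0]
    - [0,0,0]
    - [0,0,0]
  xyz:
    - [-0.03,0.01,-0.002]
    - [-0.035,0.02,-0.002]
    - [-0.03,0.01,-0.002]
    - [-0.005,0,0]
    - [0,0,0]
  claw: [-0.2,-0.2,-0.2,-0.2,-0.2]

```text
time_s: 6.15
ee_pos: [482.1, 230.8, 90.6]
eef_rot: [-0.031, -2.201, 2.205]
ft_force: [-1.0, 0.2, -0.1]
width: 0.604
```

```bash
python3 -c "
from wcam import *
show((482.7,233.1,58),-91.9)
c=wsnap('w6'); show(); k=1.5625; i=big(c,(0,0),512,384,k,1.0)
A=(476.5,227.3,np.radians(-1.9))
rect(i,c,A,A_top,(0,0,255),k); rect(i,c,A,A_rib,(255,0,255),k)
cv2.imwrite('pics/w6.png',i)
"
```

```text
t 6.15 pos [482.1 230.8  90.6] yaw z -91.86 tilt 0.26 F [-1.   0.2 -0.1] w 53.2 j6 2.03
turn total [-0.1   0.04  0.24]
shift now-axes [-0.7 32.6 -2.4]
shift target-axes [-0.6 32.6 -2.3]
t 6.2 pos [481.4 230.8  90.6] yaw z -91.85 tilt 0.28 F [-0.7 -0.  -0.4] w 52.6 j6 2.03
```

View pics/w6.png

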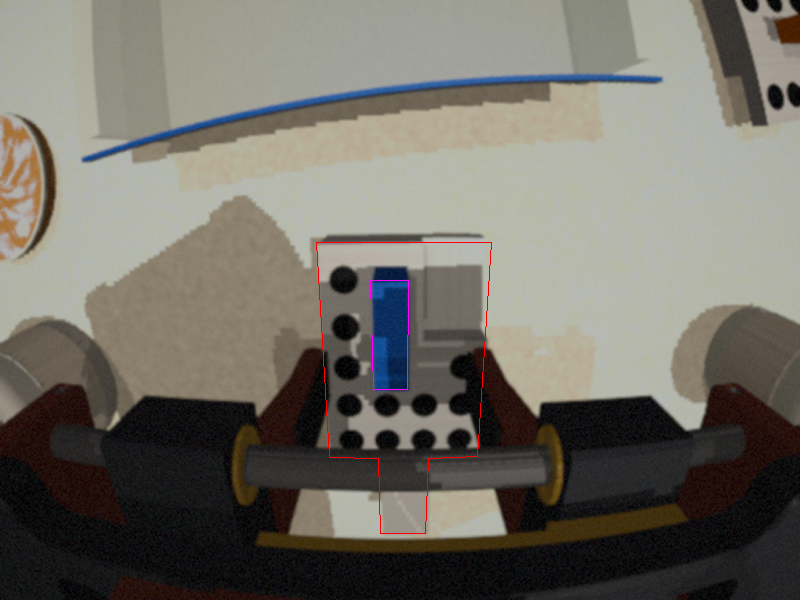

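Emit:
move_arm:
  turn:
    - [-0.1,0,0.2]
    - [0,0,0]
    - [0,0,0]
    - [0,0,0]
    - [0,0,0]
  xyz:
    - [0,0.01,-0.002]
    - [0,0.012,0]
    - [0,0.007,0]
    - [0,0.002,0]
    - [0,0,0]
  claw: [-0.2,-0.2,-0.2,-0.2,0]

```text
time_s: 6.62
ee_pos: [475.3, 231.5, 55.9]
eef_rot: [-0.026, -2.198, 2.205]
ft_force: [-0.1, 0.8, 0.3]
width: 0.561
```

```bash
python3 -c "
from plan import *
show((482.7,233.1,58),-91.9)"
```

```text
t 6.62 pos [475.3 231.5  55.9] yaw z -91.8 tilt 0.47 F [-0.1  0.8  0.3] w 49.4 j6 2.03
turn total [-0.19  0.1   0.44]
shift now-axes [-7.4 -2.2 -1.8]
shift target-axes [-7.4 -2.1 -1.9]
```

Emit:
move_arm:
  turn:
    - [-0.2,0,0.4]
    - [0,0,0]
  xyz:
    - [-0.007,-0.002,-0.002]
    - [0,0,0]
  claw: [0,0]

```text
time_s: 6.78
ee_pos: [481.9, 233.4, 58.0]
eef_rot: [-0.033, -2.206, 2.206]
ft_force: [0.3, 1.0, 0.4]
width: 0.504
```

```bash
python3 -c "
from plan import *
show((482.7,233.1,58),-91.9)"
```

```text
t 6.78 pos [481.9 233.4  58. ] yaw z -91.75 tilt 0.05 F [0.3 1.  0.4] w 44.4 j6 2.03
turn total [0.   0.15 0.05]
shift now-axes [-0.8  0.   0.3]
shift target-axes [-0.8  0.   0.3]
```

Good. Closing on the rib with 45 N.

Emit:
move_arm:
  turn:
    - [0,0.1,0]
    - [0,0,0]
    - [0,0,0]
    - [0,0,0]
    - [0,0,0]
  xyz:
    - [-0.0005,0,0]
    - [0,0,0]
    - [0,0,0]
    - [0,0,0]
    - [0,0,0]
  claw: [1,1,1,1,1]
  grip_force: 45

```text
time_s: 7.2
ee_pos: [483.9, 233.9, 59.9]
eef_rot: [-0.038, -2.208, 2.205]
ft_force: [-0.3, -1.9, -1.3]
width: 0.161
```

Emit:
move_arm:
  turn:
    - [0,0,0]
    - [0,0,0]
  xyz:
    - [0,0,0]
    - [0,0,0]
  claw: [1,1]
  grip_force: 45

```text
time_s: 7.37
ee_pos: [483.9, 233.9, 59.9]
eef_rot: [-0.039, -2.208, 2.204]
ft_force: [0.7, 0.4, -0.9]
width: 0.154
```

Emit:
move_arm:
  turn:
    - [0,0,0]
    - [0,0,0]
    - [0,0,0]
    - [0,0,0]
    - [0,0,0]
  xyz:
    - [0,-0.01,0]
    - [0,-0.03,0]
    - [0,-0.04,0]
    - [0,-0.04,0]
    - [0,-0.04,0]
  claw: [1,1,1,1,1]

```text
time_s: 7.78
ee_pos: [476.2, 230.3, 216.4]
eef_rot: [-0.013, -2.184, 2.205]
ft_force: [1.0, 1.2, -4.8]
width: 0.154
```

```bash
python3 -c "
from wcam import *
c=wsnap('w7'); show((558.7-6,-207.7,230),-1.8); k=1.5625; i=big(c,(0,0),512,384,k,1.0)
cv2.imwrite('pics/w7.png',i)
"
```

```text
t 7.83 pos [480.1 232.1 224.5] yaw z -91.87 tilt 0.61 F [2.  1.  1.8] w 13.7 j6 2.03
turn total [  0.24 -90.07   0.64]
shift now-axes [-86.8  -4.4 437.2]
shift target-axes [437.3  -5.5  86.3]
```

View pics/w7.png

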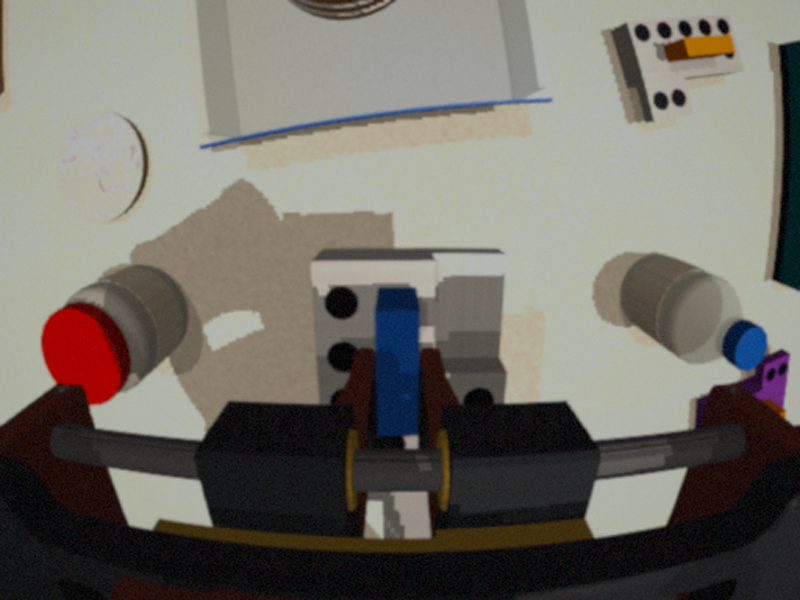

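```bash
python3 -c "
import numpy as np
for i in range(13):
    p=np.radians(-91.9+6.93*i); w=np.array([5.6,-33.9]); print(i,(w@[np.sin(p),-np.cos(p)]).round(1),(w@[np.cos(p),np.sin(p)]).round(1))
"
```

```text
0 -6.7 33.7
1 -2.6 34.3
2 1.5 34.3
3 5.7 33.9
4 9.7 33.0
5 13.6 31.5
6 17.3 29.7
7 20.8 27.4
8 23.9 24.6
9 26.7 21.6
10 29.1 18.2
11 31.1 14.5
12 32.7 10.7
```

Emit:
move_arm:
  turn:
    - [0,-6.9,0.3]
    - [0,-6.9,0]
    - [0,-6.9,0]
    - [0,-6.9,0]
    - [0,-6.9,0]
  xyz:
    - [-0.007,0,0.034]
    - [-0.003,0,0.034]
    - [0.001,0,0.034]
    - [0.006,0,0.034]
    - [0.01,0,0.033]
  claw: [1,1,1,1,1]

```text
time_s: 8.25
ee_pos: [509.8, 69.0, 232.5]
eef_rot: [-0.548, 1.894, -1.894]
ft_force: [1.2, 0.6, -4.0]
width: 0.156
```

Emit:
move_arm:
  turn:
    - [0,-6.9,0]
    - [0,-6.9,0]
    - [0,-6.9,0]
    - [0,-6.9,0]
    - [0,-6.9,0]
  xyz:
    - [0.014,0,0.031]
    - [0.017,0,0.03]
    - [0.021,0,0.027]
    - [0.024,0,0.025]
    - [0.027,0,0.021]
  claw: [1,1,1,1,1]

```text
time_s: 8.67
ee_pos: [531.8, -99.5, 232.5]
eef_rot: [-0.983, 1.499, -1.499]
ft_force: [0.7, 1.3, -4.3]
width: 0.158
```

```bash
python3 -c "
from plan import *
show((552.7,-207.7,200),-1.8)"
```

```text
t 8.67 pos [531.8 -99.5 232.5] yaw z -23.19 tilt 0.35 F [ 0.7  1.3 -4.3] w 13.9 j6 0.19
turn total [ -0.25 -21.39  -0.24]
shift now-axes [91.4 32.3 61.7]
shift target-axes [107.5  32.5  24.3]
```

Emit:
move_arm:
  turn:
    - [-0.2,-7,-0.2]
    - [0,-7,0]
    - [0,-5,0]
    - [0,0,0]
    - [0,0,0]
  xyz:
    - [0.029,0,0.018]
    - [0.03,0,0.014]
    - [0.026,0,0.003]
    - [0.012,0,0]
    - [0,0,0]
  claw: [1,1,1,1,1]

```text
time_s: 9.08
ee_pos: [537.5, -215.0, 231.7]
eef_rot: [-1.181, 1.256, -1.252]
ft_force: [-0.8, -0.1, -4.4]
width: 0.156
```

Emit:
move_arm:
  turn:
    - [0,0,0]
    - [0,0,0]
  xyz:
    - [0,0,0]
    - [0,0,0]
  claw: [1,1]

```text
time_s: 9.25
ee_pos: [536.1, -215.0, 231.1]
eef_rot: [-1.18, 1.261, -1.252]
ft_force: [0.2, -0.7, -4.3]
width: 0.158
```

```bash
python3 -c "
from wcam import *
show((552.7,-207.7,200),-1.8)
c=wsnap('w8'); H=np.load('poses.npz')['H']; k=1.5625; i=big(c,(0,0),512,384,k,1.0)
rect(i,c,H,H_well,(0,0,255),k)
rect(i,c,H,[(-60,87,42),(80,87,42),(80,-33,42),(1,-33,42),(1,-88,42),(-35,-88,42),(-35,-33,42),(-60,-33,42)],(0,255,255),k)
rect(i,c,H,[(-120,94,42),(88,94,42),(88,-95,42),(-120,-95,42)],(0,255,0),k)
cv2.imwrite('pics/w8.png',i)
"
```

```text
t 9.25 pos [ 536.1 -215.   231.1] yaw z -3.67 tilt 0.3 F [ 0.2 -0.7 -4.3] w 13.9 j6 -0.34
turn total [ 0.27 -1.87 -0.12]
shift now-axes [-8.2 31.  16.3]
shift target-axes [-7.8 31.1 16.4]
```

View pics/w8.png

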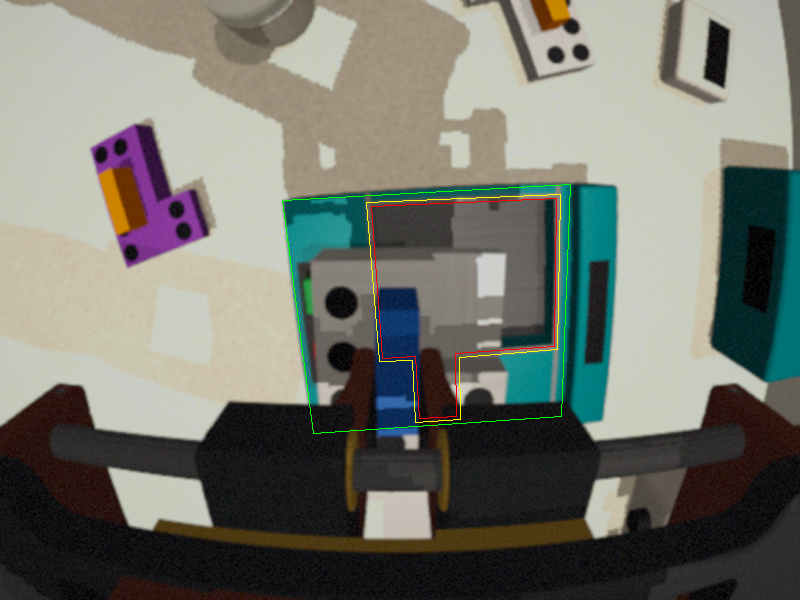

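The heater overlay matches the wrist image closely: front-left corner (283,200), well corner (370,203). Next I'll check how the block sits in the grip.

```bash
cat > ing.py <<'E'
from wcam import *
# block A in tool: rib centre at tool z=0; xg = A-x of TCP, zg = A-z of TCP
def Ain(c,P,xg,zg):
    R=Rn.from_rotvec(c["rv"]).as_matrix(); out=[]
    for x,y,z in P:
        tl=np.array([-(x-xg), -(z-zg), -(y-6)])
        out.append(R@tl+c["p"])
    return out
def drawA(i,c,P,xg,zg,col,k,off=(0,0)):
    u=np.array([(wproj(c,p)-off+.5)*k-.5 for p in Ain(c,P,xg,zg)]).round().astype(int); cv2.polylines(i,[u.reshape(-1,1,2)],True,col,1)
E
python3 - <<'E'
from ing import *
c=load("w8.npz"); off=(180,140); k=5; i=big(c,off,160,120,k,1.2)
for xg,zg,col in ((7.2,59,(0,0,255)),):
    drawA(i,c,A_rib,xg,zg,col,k,off); drawA(i,c,A_top,xg,zg,col,k,off)
    drawA(i,c,[(50,-38,14),(50,-8,14),(5,-8,14),(5,-38,14)],xg,zg,(0,255,0),k,off)
    drawA(i,c,[(50,38,0),(50,-38,0)],xg,zg,(0,255,255),k,off)
    drawA(i,c,[(-60,38,0),(50,38,0)],xg,zg,(0,255,255),k,off)
cv2.imwrite("pics/w8o.png",i)
E
```

```text
(no output)
```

View pics/w8o.png

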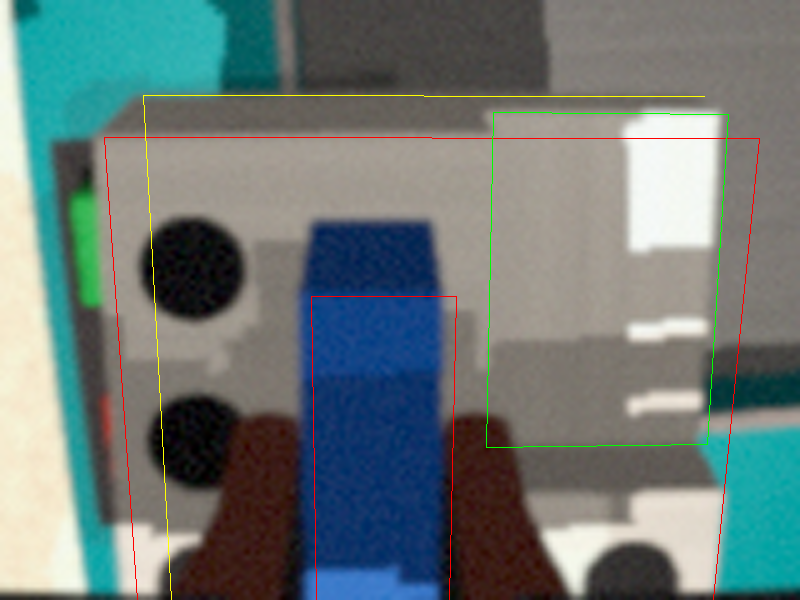

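Run:
```python
from ing import *
from scipy.optimize import least_squares
c=load("w8.npz"); off=np.array((180,140)); k=5
pts=[((302,292),(40,13,60)),((440,292),(40,-1,60)),((312,222),(40,13,30)),((432,222),(40,-1,30)),((95,135),(50,38,30)),((143,97),(50,38,0)),((722,110),(50,-38,14)),((487,112),(50,-8,14)),((728,487),(5,-38,30))]
uv=np.array([p for p,_ in pts]);uv=(uv+.5)/k-.5+off; X=np.array([x for _,x in pts],float)
R0=Rn.from_rotvec(c["rv"]).as_matrix()
def pred(q):
    xg,zg,dz=q[:3]; r=Rn.from_rotvec(np.r_[q[3:6]]).as_matrix()
    out=[]
    for x,y,z in X:
        tl=r@np.array([-(x-xg),-(z-zg),-(y-6)])+[0,0,dz]; out.append(wproj(c,R0@tl+c["p"]))
    return np.array(out)
f=lambda q:np.r_[(pred(q)-uv).ravel(),q[3:6]*100]
r=least_squares(f,[7,59,0,0,0,0]); print(r.x[:3].round(2),np.degrees(r.x[3:]).round(2)); print((f(r.x)[:-3].reshape(-1,2)*k).round(1).tolist())
```

```text
[ 7.22 60.07 -0.95] [ 0.4  -0.3  -0.13]
[[-2.5, 1.2], [4.1, 0.7], [1.6, -2.9], [2.0, -3.4], [2.7, 2.0], [-4.2, -1.0], [-1.9, 2.0], [-1.1, -1.5], [-2.1, 2.5]]
```

Emit:
move_arm:
  turn:
    - [0.2,-3.7,-0.1]
    - [0,0,0]
    - [0,0,0]
    - [0,0,0]
    - [0,0,0]
  xyz:
    - [-0.004,0.02,0.009]
    - [-0.004,0.03,0.008]
    - [0,0.03,0]
    - [0,0.014,0]
    - [0,0,0]
  claw: [1,1,1,1,1]

```text
time_s: 9.72
ee_pos: [556.0, -201.2, 136.8]
eef_rot: [-1.211, 1.199, -1.205]
ft_force: [0.2, 0.0, -3.9]
width: 0.158
```

Emit:
move_arm:
  turn:
    - [0,0,0]
    - [0,0,0]
  xyz:
    - [0,0,0]
    - [0,0,0]
  claw: [1,1]

```text
time_s: 9.88
ee_pos: [555.7, -199.0, 136.7]
eef_rot: [-1.213, 1.2, -1.201]
ft_force: [0.2, -0.4, -4.4]
width: 0.156
```

```bash
python3 -c "
from ing import *
show((553.7,-206.5,135),0)
c=wsnap('w9'); H=np.load('poses.npz')['H']; k=1.5625; i=big(c,(0,0),512,384,k,1.2)
rect(i,c,H,[(-60,87,42),(80,87,42),(80,-33,42),(1,-33,42),(1,-88,42),(-35,-88,42),(-35,-33,42),(-60,-33,42)],(0,255,255),k)
rect(i,c,H,[(-120,94,42),(88,94,42),(88,-95,42),(-120,-95,42)],(0,255,0),k)
drawA(i,c,A_rib,7.2,60,(0,0,255),k); drawA(i,c,A_top,7.2,60,(0,0,255),k)
cv2.imwrite('pics/w9.png',i)
"
```

```text
t 9.88 pos [ 555.7 -199.   136.7] yaw z 0.64 tilt 0.11 F [ 0.2 -0.4 -4.4] w 13.7 j6 -0.38
turn total [-0.1   0.64 -0.04]
shift now-axes [ 7.5  1.6 -2.1]
shift target-axes [ 7.5  1.7 -2. ]
```

View pics/w9.png

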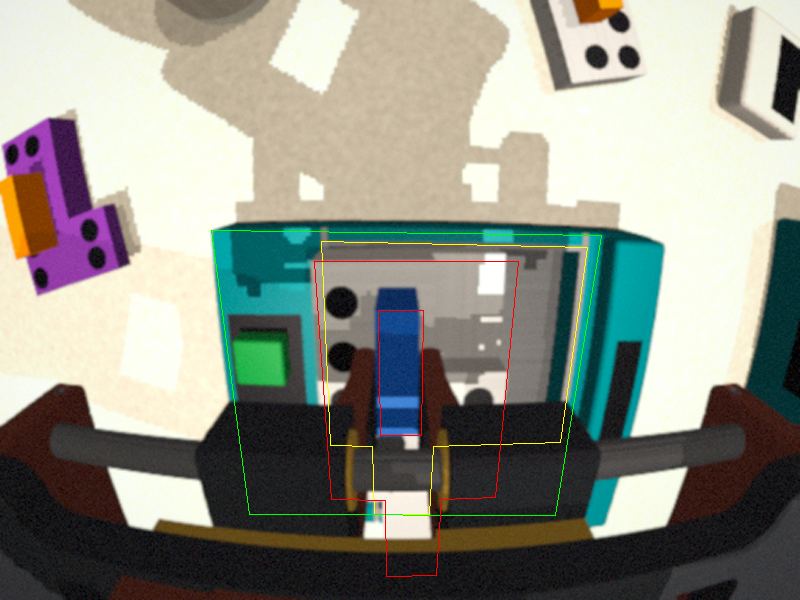

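```bash
python3 -c "
from ing import *
c=load('w9.npz'); H=np.load('poses.npz')['H']; k=4
for n,off in (('L',(130,135)),('R',(270,135))):
    i=big(c,off,150,130,k,1.4)
    rect(i,c,H,[(-60,87,42),(80,87,42),(80,-33,42),(1,-33,42),(1,-88,42),(-35,-88,42),(-35,-33,42),(-60,-33,42)],(0,255,255),k,off)
    rect(i,c,H,[(-57,84,42),(77,84,42)],(0,0,255),k,off)
    rect(i,c,H,[(-120,94,42),(88,94,42),(88,-95,42),(-120,-95,42)],(0,255,0),k,off)
    rect(i,c,H,[(-108,38,56),(-80,38,56),(-80,12,56),(-108,12,56)],(255,0,255),k,off)
    cv2.imwrite('pics/w9'+n+'.png',i)
"
```

```text
(no output)
```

View pics/w9L.png

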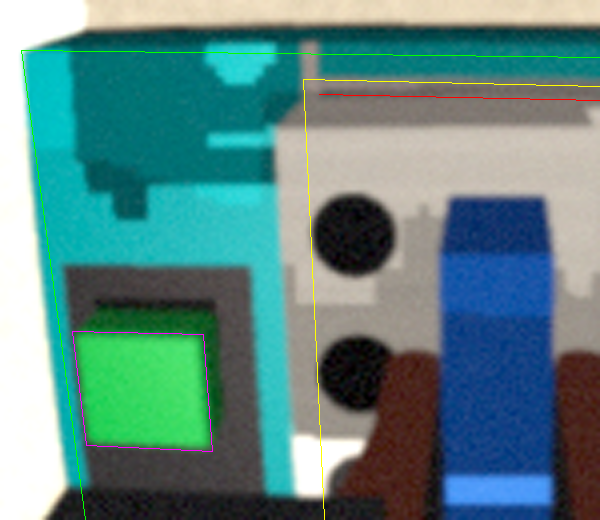

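View pics/w9R.png

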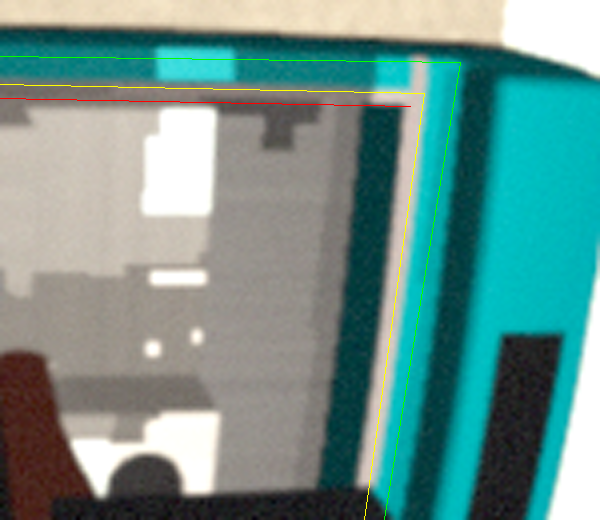

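Heater and model agree within about 0.5 mm (key and well rim overlaid), and the block sits about 1 mm to image-left of the model, so I'm compensating by +1 mm in x. Aligning and descending.

Emit:
move_arm:
  turn:
    - [-0.1,0.6,0]
    - [0,0,0]
    - [0,0,0]
    - [0,0,0]
  xyz:
    - [0.0075,0.01,-0.002]
    - [0,0.01,0]
    - [0,0,0]
    - [0,0,0]
  claw: [1,1,1,1]

```text
time_s: 10.27
ee_pos: [556.2, -208.2, 119.2]
eef_rot: [-1.205, 1.203, -1.215]
ft_force: [-0.1, -0.8, -3.9]
width: 0.157
```

```bash
python3 -c "
from plan import *
show((553.7,-206.5,105),0)"
```

```text
t 10.27 pos [ 556.2 -208.2  119.2] yaw z -0.03 tilt 0.44 F [-0.1 -0.8 -3.9] w 13.8 j6 -0.38
turn total [-0.42 -0.03  0.13]
shift now-axes [-1.8 14.1 -2.6]
shift target-axes [-1.7 14.2 -2.5]
```

Emit:
move_arm:
  turn:
    - [-0.4,0,0.1]
    - [0,0,0]
    - [0,0,0]
  xyz:
    - [-0.0018,0.01,-0.0025]
    - [0,0,0]
    - [0,0,0]
  claw: [1,1,1]

```text
time_s: 10.52
ee_pos: [553.6, -206.9, 108.5]
eef_rot: [-1.209, 1.21, -1.211]
ft_force: [-0.6, 0.0, -5.0]
width: 0.157
```

```bash
python3 -c "
from ing import *
show((553.7,-206.5,100),0)
c=wsnap('w10'); k=4; off=(130,130)
i=big(c,off,190,130,k,1.3); cv2.imwrite('pics/w10.png',i)"
```

```text
t 10.52 pos [ 553.6 -206.9  108.5] yaw z -0.08 tilt 0.04 F [-0.6  0.  -5. ] w 13.8 j6 -0.38
turn total [-0.02 -0.08  0.04]
shift now-axes [-0.4  8.5  0.1]
shift target-axes [-0.4  8.5  0.1]
```

View pics/w10.png

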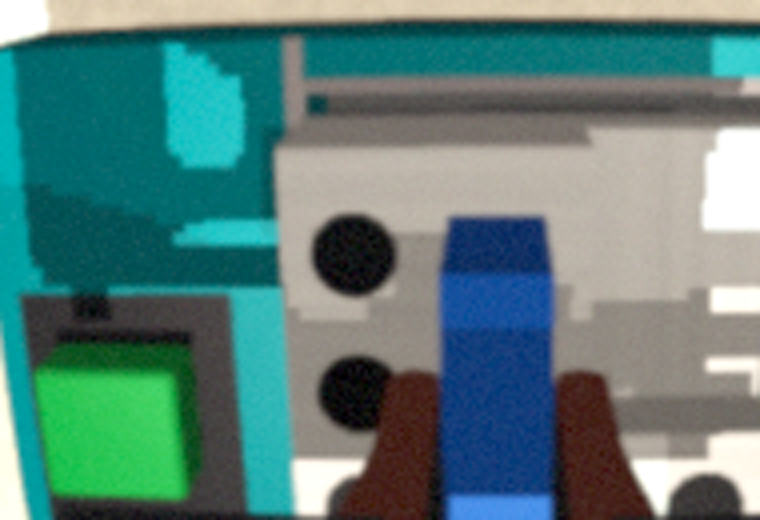

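Emit:
move_arm:
  turn:
    - [0,0,0]
    - [0,0,0]
    - [0,0,0]
    - [0,0,0]
  xyz:
    - [0,0.005,0]
    - [0,0.004,0]
    - [0,0.002,0]
    - [0,0,0]
  claw: [1,1,1,1]

```text
time_s: 10.9
ee_pos: [553.5, -206.7, 96.4]
eef_rot: [-1.209, 1.21, -1.211]
ft_force: [-0.3, 0.0, -3.9]
width: 0.152
```

```bash
python3 -c "
from plan import *
show((553.7,-206.5,72),0)"
```

```text
t 10.9 pos [ 553.5 -206.7   96.4] yaw z -0.07 tilt 0.03 F [-0.3  0.  -3.9] w 13.4 j6 -0.38
turn total [-0.   -0.07  0.03]
shift now-axes [-0.2 24.4  0.2]
shift target-axes [-0.2 24.4  0.2]
```

Emit:
move_arm:
  turn:
    - [0,0,0]
    - [0,0,0]
    - [0,0,0]
    - [0,0,0]
    - [0,0,0]
  xyz:
    - [0,0.005,0]
    - [0,0.006,0]
    - [0,0.005,0]
    - [0,0.002,0]
    - [0,0,0]
  claw: [1,1,1,1,1]

```text
time_s: 11.32
ee_pos: [553.6, -206.6, 76.3]
eef_rot: [-1.209, 1.21, -1.21]
ft_force: [-0.8, 0.1, -4.1]
width: 0.155
```

Emit:
move_arm:
  turn:
    - [0,0,0]
    - [0,0,0]
  xyz:
    - [0,0.002,0]
    - [0,0,0]
  claw: [1,1]

```text
time_s: 11.48
ee_pos: [553.4, -206.6, 73.7]
eef_rot: [-1.209, 1.21, -1.21]
ft_force: [-0.3, -0.2, -5.1]
width: 0.16
```

```bash
python3 -c "
from plan import *
show((553.7,-206.5,72),0)"
```

```text
t 11.48 pos [ 553.4 -206.6   73.7] yaw z -0.07 tilt 0.03 F [-0.3 -0.2 -5.1] w 14.1 j6 -0.38
turn total [ 0.03 -0.07  0.02]
shift now-axes [-0.1  1.7  0.3]
shift target-axes [-0.1  1.7  0.3]
```

Emit:
move_arm:
  turn:
    - [0,0,0]
    - [0,0,0]
    - [0,0,0]
  xyz:
    - [0,0.001,0]
    - [0,0.001,0]
    - [0,0.001,0]
  claw: [1,1,1]

```text
time_s: 11.73
ee_pos: [553.7, -206.8, 71.9]
eef_rot: [-1.209, 1.21, -1.21]
ft_force: [-6.3, 2.3, 17.3]
width: 0.159
```

Emit:
move_arm:
  turn:
    - [0,0,0]
    - [0,0,0]
  xyz:
    - [0,0.001,0]
    - [0,0,0]
  claw: [1,1]

```text
time_s: 11.9
ee_pos: [553.8, -206.8, 72.4]
eef_rot: [-1.209, 1.21, -1.211]
ft_force: [0.0, -0.4, -4.4]
width: 0.159
```

Floor contact came at TCP z≈72, the expected seated height. Releasing.

Emit:
move_arm:
  turn:
    - [0,0,0]
    - [0,0,0]
    - [0,0,0]
    - [0,0,0]
  xyz:
    - [0,0,0]
    - [0,0,0]
    - [0,0,0]
    - [0,0,0]
  claw: [0.3,0.3,0.3,0.3]

```text
time_s: 12.23
ee_pos: [556.0, -207.7, 74.3]
eef_rot: [-1.207, 1.205, -1.215]
ft_force: [0.4, 0.7, 0.4]
width: 0.344
```

Emit:
move_arm:
  turn:
    - [0,0,0]
    - [0,0,0]
    - [0,0,0]
    - [0,0,0]
    - [0,0,0]
  xyz:
    - [0,-0.01,0]
    - [0,-0.03,0]
    - [0,-0.04,0]
    - [0,-0.03,0]
    - [0,0,0]
  claw: [0.3,0.3,0.3,0.3,0.3]

```text
time_s: 12.65
ee_pos: [554.7, -207.1, 188.8]
eef_rot: [-1.209, 1.208, -1.212]
ft_force: [0.6, -1.0, 0.5]
width: 0.351
```

```bash
python3 -c "
from ing import *
c=wsnap('w11'); show((654.6,-8.6,200),14); k=1.5625; H=np.load('poses.npz')['H']
i=big(c,(0,0),512,384,k,1.2)
A=(H[0]-17,H[1]+32,np.pi/2)
T=[(x,y,z+12) for x,y,z in A_top]; r=[(x,y,z+12) for x,y,z in A_rib]
rect(i,c,A,T,(0,0,255),k); rect(i,c,A,r,(255,0,255),k)
cv2.imwrite('pics/w11.png',i)"
```

```text
t 12.7 pos [ 553.9 -206.8  186.9] yaw z -0.06 tilt 0.04 F [ 1.   0.8 -0.1] w 30.7 j6 -0.38
turn total [  0.02 -14.06   0.03]
shift now-axes [-198.3  -13.3  100.5]
shift target-axes [-168.   -13.1  145.6]
```

View pics/w11.png

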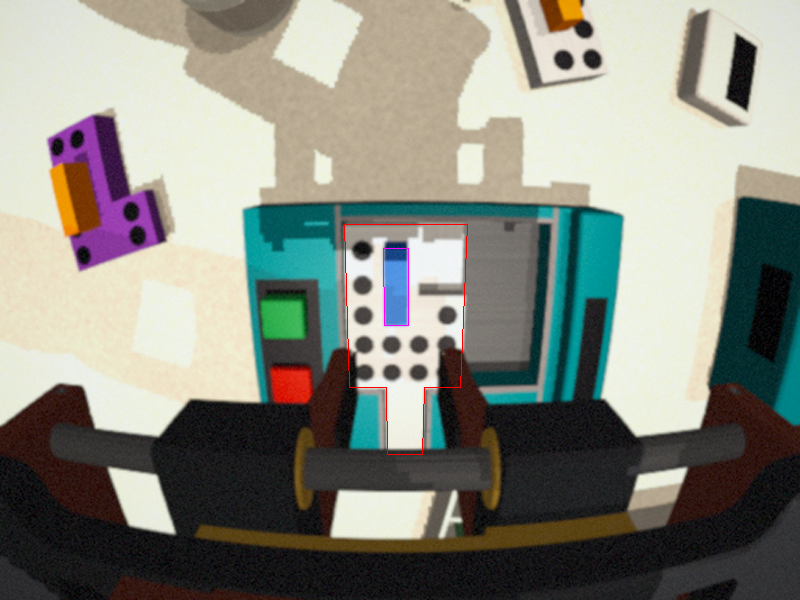

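Block A is seated: its outline matches the seated model, with the tab in the slot at (405,420). Next, block B.

Emit:
move_arm:
  turn:
    - [0,-7,0]
    - [0,-7,0]
    - [0,0,0]
    - [0,0,0]
    - [0,0,0]
  xyz:
    - [-0.033,0,0.017]
    - [-0.031,0,0.021]
    - [-0.028,0,0.024]
    - [-0.028,0,0.024]
    - [-0.028,0,0.024]
  claw: [0,0,0,0,0]

```text
time_s: 13.12
ee_pos: [636.2, -42.6, 186.1]
eef_rot: [-1.318, 1.028, -1.028]
ft_force: [0.8, -0.4, 0.1]
width: 0.503
```

Emit:
move_arm:
  turn:
    - [0,0,0]
    - [0,0,0]
    - [0,0,0]
    - [0,0,0]
  xyz:
    - [-0.018,0.02,0.018]
    - [0,0.02,0]
    - [0,0,0]
    - [0,0,0]
  claw: [-0.2,-0.2,-0.2,-0.2]

```text
time_s: 13.45
ee_pos: [651.7, -11.5, 142.7]
eef_rot: [-1.32, 1.022, -1.021]
ft_force: [0.2, -0.9, 0.3]
width: 0.599
```

```bash
python3 -c "
from ing import *
show((653.8,-8.6,58),14)
c=wsnap('w12'); k=1.5625; B=np.load('poses.npz')['B']
i=big(c,(0,0),512,384,k,1.2)
rect(i,c,B,B_top,(0,0,255),k); rect(i,c,B,B_rib,(255,0,255),k)
cv2.imwrite('pics/w12.png',i)"
```

```text
t 13.45 pos [651.7 -11.5 142.7] yaw z 14.46 tilt 0.13 F [ 0.2 -0.9  0.3] w 52.7 j6 -0.29
turn total [0.12 0.46 0.04]
shift now-axes [-2.4 84.7  2.9]
shift target-axes [-2.3 84.7  2.7]
```

View pics/w12.png

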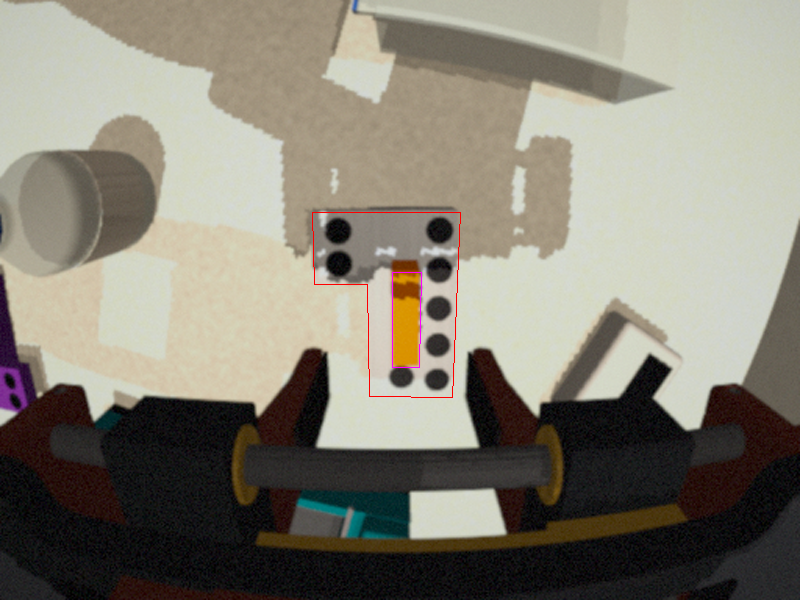

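The orange-rib block's outline matches the fitted pose to about 1 mm (rib at (405,320)). Descending on it.

Emit:
move_arm:
  turn:
    - [0.1,0.4,0]
    - [0,0,0]
    - [0,0,0]
    - [0,0,0]
    - [0,0,0]
  xyz:
    - [-0.002,0.02,0.003]
    - [0,0.025,0]
    - [0,0.02,0]
    - [0,0.01,0]
    - [0,0,0]
  claw: [-0.2,-0.2,-0.2,-0.2,-0.2]

```text
time_s: 13.92
ee_pos: [654.8, -14.1, 70.3]
eef_rot: [-1.311, 1.027, -1.035]
ft_force: [0.1, -0.9, 0.2]
width: 0.598
```

```bash
python3 -c "
from ing import *
show((653.8,-8.6,58),14)"
```

```text
t 13.92 pos [654.8 -14.1  70.3] yaw z 13.69 tilt 0.28 F [ 0.1 -0.9  0.2] w 52.7 j6 -0.28
turn total [-0.24 -0.31  0.15]
shift now-axes [-5.6 12.3  0.2]
shift target-axes [-5.5 12.3  0.3]
```

Emit:
move_arm:
  turn:
    - [-0.2,-0.3,0.1]
    - [0,0,0]
    - [0,0,0]
    - [0,0,0]
  xyz:
    - [-0.0055,0.006,0]
    - [0,0.004,0]
    - [0,0,0]
    - [0,0,0]
  claw: [0,0.2,0.2,0.3]

```text
time_s: 14.25
ee_pos: [654.8, -10.0, 63.0]
eef_rot: [-1.312, 1.026, -1.032]
ft_force: [-0.1, -0.6, 1.1]
width: 0.369
```

```bash
python3 -c "
from ing import *
show((653.8,-8.6,58.5),14)"
```

```text
t 14.25 pos [654.8 -10.   63. ] yaw z 13.88 tilt 0.23 F [-0.1 -0.6  1.1] w 32.4 j6 -0.27
turn total [-0.21 -0.12  0.09]
shift now-axes [-1.6  4.5 -0.6]
shift target-axes [-1.6  4.5 -0.6]
```

Emit:
move_arm:
  turn:
    - [-0.2,-0.1,0.1]
    - [0,0,0]
    - [0,0,0]
  xyz:
    - [-0.0015,0.0035,-0.0005]
    - [0,0.0005,0]
    - [0,0,0]
  claw: [0.3,0.3,0.3]

```text
time_s: 14.5
ee_pos: [655.2, -8.5, 60.8]
eef_rot: [-1.313, 1.025, -1.029]
ft_force: [0.5, -0.2, 0.2]
width: 0.351
```

```bash
python3 -c "
from ing import *
show((653.8,-8.6,58.5),14)"
```

```text
t 14.5 pos [655.2  -8.5  60.8] yaw z 14.0 tilt 0.17 F [ 0.5 -0.2  0.2] w 30.9 j6 -0.28
turn total [-0.17  0.    0.04]
shift now-axes [-0.3  2.3 -1.3]
shift target-axes [-0.3  2.3 -1.3]
```

Height 60.8 is fine: the pads cover the rib from about z 36 to 60. Closing.

Emit:
move_arm:
  turn:
    - [-0.2,0,0]
    - [0,0,0]
    - [0,0,0]
    - [0,0,0]
    - [0,0,0]
  xyz:
    - [0,0.002,-0.001]
    - [0,0,0]
    - [0,0,0]
    - [0,0,0]
    - [0,0,0]
  claw: [0.3,1,1,1,1]
  grip_force: 45

```text
time_s: 14.92
ee_pos: [654.6, -8.6, 59.1]
eef_rot: [-1.316, 1.026, -1.028]
ft_force: [0.3, -0.3, -1.2]
width: 0.157
```

Emit:
move_arm:
  turn:
    - [0,0,0]
    - [0,0,0]
  xyz:
    - [0,0,0]
    - [0,0,0]
  claw: [1,1]

```text
time_s: 15.08
ee_pos: [654.6, -8.7, 59.1]
eef_rot: [-1.316, 1.027, -1.028]
ft_force: [0.0, -0.1, 0.6]
width: 0.156
```

```bash
python3 -c "
from ing import *
show()
B=np.load('poses.npz')['B']; s,p,R=cur(); a=np.radians(14.03); d=p[:2]-B[:2]; print('TCP in B',np.cos(a)*d[0]+np.sin(a)*d[1],-np.sin(a)*d[0]+np.cos(a)*d[1])"
```

```text
t 15.08 pos [654.6  -8.7  59.1] yaw z 14.02 tilt 0.05 F [ 0.  -0.1  0.6] w 13.8 j6 -0.27
TCP in B -3.2536313252862996 2.693596447122568
```

Emit:
move_arm:
  turn:
    - [0,0,0]
    - [0,0,0]
    - [0,0,0]
    - [0,0,0]
    - [0,0,0]
  xyz:
    - [0,-0.01,0]
    - [0,-0.03,0]
    - [0,-0.04,0]
    - [0,-0.03,0]
    - [0,0,0]
  claw: [1,1,1,1,1]

```text
time_s: 15.5
ee_pos: [650.8, -8.5, 170.2]
eef_rot: [-1.323, 1.035, -1.021]
ft_force: [1.5, -0.4, -2.7]
width: 0.158
```

```bash
python3 -c "
from ing import *
show((622.3,-216,150),0)"
```

```text
t 15.5 pos [650.8  -8.5 170.2] yaw z 14.02 tilt 0.65 F [ 1.5 -0.4 -2.7] w 13.9 j6 -0.27
turn total [ 0.65 14.02 -0.05]
shift now-axes [194.5  20.6 -77.7]
shift target-axes [207.5  20.2 -28.5]
```

Emit:
move_arm:
  turn:
    - [0.3,7,0]
    - [0.3,7,0]
    - [0,0,0]
    - [0,0,0]
    - [0,0,0]
  xyz:
    - [0.032,0,-0.013]
    - [0.034,0,-0.009]
    - [0.035,0,-0.005]
    - [0.035,0,-0.005]
    - [0.03,0,-0.004]
  claw: [1,1,1,1,1]

```text
time_s: 15.92
ee_pos: [626.1, -175.7, 170.9]
eef_rot: [-1.205, 1.21, -1.21]
ft_force: [0.6, -0.1, -3.2]
width: 0.153
```

Emit:
move_arm:
  turn:
    - [0,0,0]
    - [0,0,0]
    - [0,0,0]
    - [0,0,0]
  xyz:
    - [0.02,0,-0.002]
    - [0.01,0,0]
    - [0,0,0]
    - [0,0,0]
  claw: [1,1,1,1]

```text
time_s: 16.25
ee_pos: [619.9, -212.4, 167.4]
eef_rot: [-1.205, 1.22, -1.212]
ft_force: [-0.1, 0.7, -3.1]
width: 0.155
```

```bash
python3 -c "
from ing import *
show((622.3,-216,135),0)"
```

```text
t 16.25 pos [ 619.9 -212.4  167.4] yaw z -0.51 tilt 0.27 F [-0.1  0.7 -3.1] w 13.6 j6 -0.34
turn total [ 0.19 -0.51 -0.2 ]
shift now-axes [ 3.7 32.4  2.5]
shift target-axes [ 3.6 32.4  2.4]
```

Emit:
move_arm:
  turn:
    - [0.2,-0.5,-0.2]
    - [0,0,0]
    - [0,0,0]
    - [0,0,0]
  xyz:
    - [0.0035,0.015,0.0025]
    - [0,0.017,0]
    - [0,0,0]
    - [0,0,0]
  claw: [1,1,1,1]

```text
time_s: 16.58
ee_pos: [623.1, -210.6, 134.1]
eef_rot: [-1.21, 1.208, -1.205]
ft_force: [-0.3, -0.1, -2.6]
width: 0.156
```

```bash
python3 -c "
from ing import *
show((622.3,-216,120),0)
c=wsnap('w13'); k=1.5625; H=np.load('poses.npz')['H']
i=big(c,(0,0),512,384,k,1.2)
s,R=c['p'],Rn.from_rotvec(c['rv']).as_matrix()
B=(s[0]+4,s[1]-2.7,np.arctan2(R[1,2],R[0,2])); dz=s[2]-59.1
rect(i,c,B,[(x,y,z+dz) for x,y,z in B_top],(0,0,255),k); rect(i,c,B,[(x,y,z+dz) for x,y,z in B_rib],(255,0,255),k)
rect(i,c,H,[(-60,87,42),(80,87,42),(80,-33,42),(1,-33,42),(1,-88,42),(-35,-88,42),(-35,-33,42),(-60,-33,42)],(0,255,255),k)
A=(H[0]-17,H[1]+32,np.pi/2)
rect(i,c,A,[(x,y,z+12) for x,y,z in A_top],(0,255,0),k)
cv2.imwrite('pics/w13.png',i)"
```

```text
t 16.58 pos [ 623.1 -210.6  134.1] yaw z 0.21 tilt 0.09 F [-0.3 -0.1 -2.6] w 13.7 j6 -0.35
turn total [ 0.03  0.21 -0.09]
shift now-axes [ 5.4 14.  -0.8]
shift target-axes [ 5.4 14.1 -0.8]
```

View pics/w13.png

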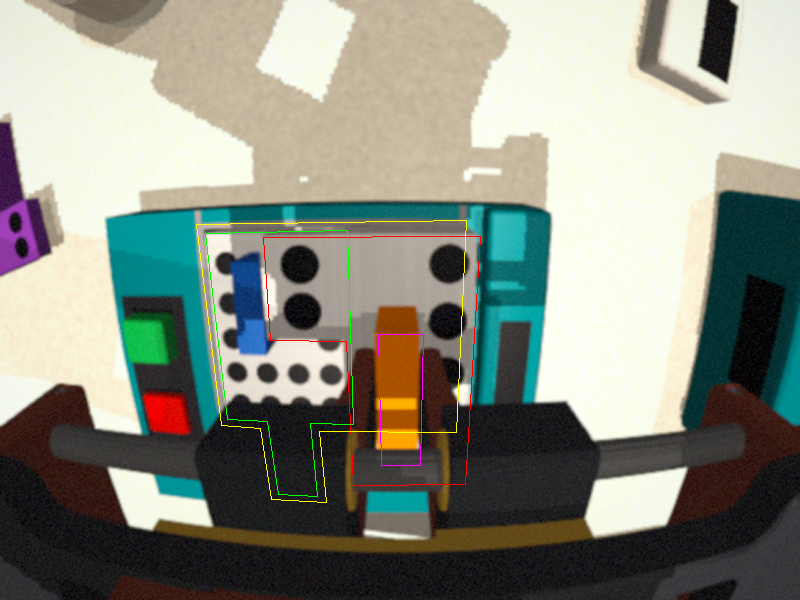

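Emit:
move_arm:
  turn:
    - [0,0.2,-0.1]
    - [0,0,0]
    - [0,0,0]
    - [0,0,0]
    - [0,0,0]
  xyz:
    - [0.0055,0.007,-0.001]
    - [0,0.007,0]
    - [0,0,0]
    - [0,0,0]
    - [0,0,0]
  claw: [1,1,1,1,1]

```text
time_s: 17.05
ee_pos: [623.2, -214.5, 120.8]
eef_rot: [-1.21, 1.206, -1.209]
ft_force: [-0.0, 0.0, -3.5]
width: 0.159
```

```bash
python3 -c "
from ing import *
show((622.3,-216,106),0)"
```

```text
t 17.05 pos [ 623.2 -214.5  120.8] yaw z 0.15 tilt 0.09 F [-0.   0.  -3.5] w 14.0 j6 -0.35
turn total [-0.08  0.15  0.04]
shift now-axes [ 1.5 14.8 -1. ]
shift target-axes [ 1.5 14.8 -0.9]
```

Emit:
move_arm:
  turn:
    - [-0.1,0.1,0]
    - [0,0,0]
    - [0,0,0]
    - [0,0,0]
  xyz:
    - [0.0015,0.007,-0.001]
    - [0,0.006,0]
    - [0,0,0]
    - [0,0,0]
  claw: [1,1,1,1]

```text
time_s: 17.38
ee_pos: [622.6, -216.6, 107.3]
eef_rot: [-1.21, 1.208, -1.21]
ft_force: [0.0, -0.1, -3.5]
width: 0.158
```

```bash
python3 -c "
from ing import *
show((622.3,-216,106),0)
c=wsnap('w14'); k=3.5; off=(120,125)
i=big(c,off,220,150,k,1.3); cv2.imwrite('pics/w14.png',i)"
```

```text
t 17.38 pos [ 622.6 -216.6  107.3] yaw z 0.01 tilt 0.09 F [ 0.  -0.1 -3.5] w 13.9 j6 -0.35
turn total [-0.05  0.01  0.07]
shift now-axes [-0.6  1.3 -0.3]
shift target-axes [-0.6  1.3 -0.3]
```

View pics/w14.png

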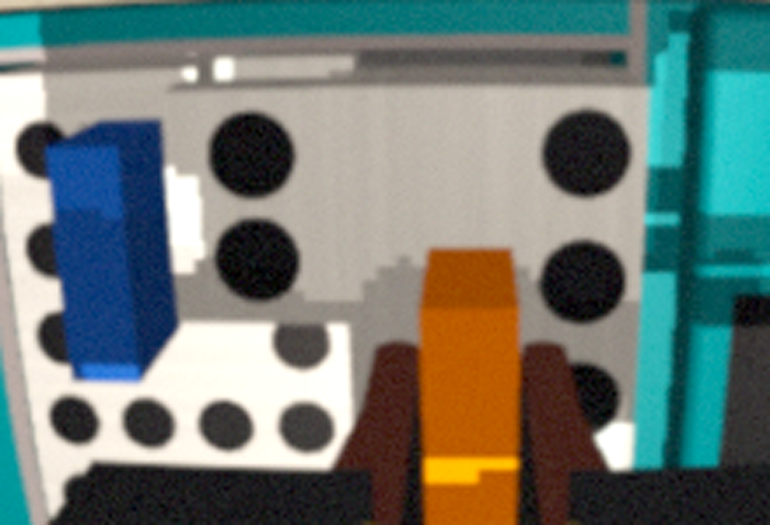

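Block B lines up with the rear rim (slab corner about (630,80), rim strip at 632–648). Descending gently.

Emit:
move_arm:
  turn:
    - [0,0,0]
    - [0,0,0]
    - [0,0,0]
    - [0,0,0]
  xyz:
    - [-0.0005,0.004,0]
    - [0,0.004,0]
    - [0,0.002,0]
    - [0,0,0]
  claw: [1,1,1,1]

```text
time_s: 17.77
ee_pos: [622.6, -216.1, 96.4]
eef_rot: [-1.209, 1.208, -1.211]
ft_force: [-0.0, 0.7, -3.0]
width: 0.157
```

Emit:
move_arm:
  turn:
    - [0,0,0]
    - [0,0,0]
    - [0,0,0]
    - [0,0,0]
  xyz:
    - [0,0.004,0]
    - [0,0.003,0]
    - [0,0,0]
    - [0,0,0]
  claw: [1,1,1,1]

```text
time_s: 18.1
ee_pos: [622.6, -216.1, 88.5]
eef_rot: [-1.21, 1.208, -1.21]
ft_force: [0.4, -0.9, -2.9]
width: 0.15
```

```bash
python3 -c "
from ing import *
show((622.3,-216,71.1),0)"
```

```text
t 18.1 pos [ 622.6 -216.1   88.5] yaw z 0.01 tilt 0.08 F [ 0.4 -0.9 -2.9] w 13.2 j6 -0.35
turn total [-0.04  0.01  0.07]
shift now-axes [-0.1 17.4 -0.3]
shift target-axes [-0.1 17.4 -0.3]
```

Emit:
move_arm:
  turn:
    - [0,0,0]
    - [0,0,0]
    - [0,0,0]
    - [0,0,0]
    - [0,0,0]
  xyz:
    - [0,0.005,0]
    - [0,0.005,0]
    - [0,0.003,0]
    - [0,0.001,0]
    - [0,0,0]
  claw: [1,1,1,1,1]

```text
time_s: 18.52
ee_pos: [622.7, -216.1, 73.0]
eef_rot: [-1.209, 1.208, -1.21]
ft_force: [-0.3, -0.1, -3.6]
width: 0.156
```

Emit:
move_arm:
  turn:
    - [0,0,0]
    - [0,0,0]
    - [0,0,0]
  xyz:
    - [0,0.001,0]
    - [0,0.001,0]
    - [0,0,0]
  claw: [1,1,1]

```text
time_s: 18.77
ee_pos: [622.9, -216.1, 71.2]
eef_rot: [-1.209, 1.208, -1.211]
ft_force: [-0.4, -0.9, -2.4]
width: 0.155
```

Emit:
move_arm:
  turn:
    - [0,0,0]
    - [0,0,0]
  xyz:
    - [0,0.001,0]
    - [0,0,0]
  claw: [1,1]

```text
time_s: 18.93
ee_pos: [623.2, -216.2, 71.4]
eef_rot: [-1.209, 1.207, -1.211]
ft_force: [-0.0, 0.2, -2.4]
width: 0.155
```

Emit:
move_arm:
  turn:
    - [0,0,0]
    - [0,0,0]
    - [0,0,0]
    - [0,0,0]
  xyz:
    - [0,0,0]
    - [0,0,0]
    - [0,0,0]
    - [0,0,0]
  claw: [0.4,0.4,0.4,0.4]

```text
time_s: 19.27
ee_pos: [624.8, -216.8, 72.8]
eef_rot: [-1.207, 1.204, -1.214]
ft_force: [-0.6, -0.3, 0.4]
width: 0.297
```

Emit:
move_arm:
  turn:
    - [0,0,0]
    - [0,0,0]
    - [0,0,0]
    - [0,0,0]
    - [0,0,0]
  xyz:
    - [0,-0.01,0]
    - [0,-0.03,0]
    - [0,-0.03,0]
    - [0,-0.02,0]
    - [0,0,0]
  claw: [0.4,0.4,0.4,0.4,0.4]

```text
time_s: 19.68
ee_pos: [623.5, -216.3, 166.7]
eef_rot: [-1.209, 1.207, -1.212]
ft_force: [1.0, -0.1, 0.4]
width: 0.296
```

```bash
python3 -c "
from ing import *
c=wsnap('w15'); H=np.load('poses.npz')['H']; g=xy2(*H,np.array([-94,25,56.])); print(g)
show((g[0],g[1],110),0); k=1.5625; 
i=big(c,(0,0),512,384,k,1.2)
A=(H[0]-17,H[1]+32,np.pi/2); B=(H[0]+50,H[1]+27,0)
rect(i,c,A,[(x,y,z+12) for x,y,z in A_rib],(0,255,0),k); rect(i,c,B,[(x,y,z+12) for x,y,z in B_top],(0,0,255),k); rect(i,c,B,[(x,y,z+12) for x,y,z in B_rib],(255,0,255),k)
cv2.imwrite('pics/w15.png',i)"
```

```text
[ 481.70736714 -220.7438566    56.        ]
t 19.73 pos [ 623.  -216.1  165.2] yaw z 0.01 tilt 0.11 F [-0.7 -0.6 -0.4] w 26.3 j6 -0.35
turn total [-0.08  0.01  0.08]
shift now-axes [   4.5   55.  -141.4]
shift target-axes [   4.6   55.2 -141.3]
```

View pics/w15.png

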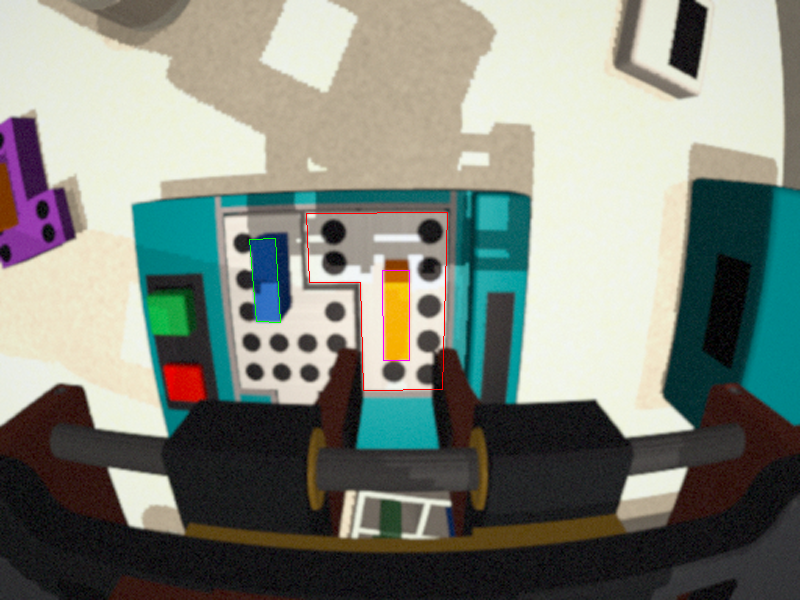

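Both blocks are seated: the tooth at (333,245) lies over A's step and both outlines match the seated model. Next, the green key, with closed fingers.

Emit:
move_arm:
  turn:
    - [-0.1,0,0.1]
    - [0,0,0]
    - [0,0,0]
    - [0,0,0]
    - [0,0,0]
  xyz:
    - [0.001,0,-0.036]
    - [0.001,0,-0.036]
    - [0.001,0,-0.036]
    - [0.001,0.02,-0.03]
    - [0,0.02,0]
  claw: [1,1,1,1,1]

```text
time_s: 20.15
ee_pos: [481.9, -219.5, 124.4]
eef_rot: [-1.208, 1.202, -1.211]
ft_force: [-0.1, 0.2, -1.1]
width: 0.006
```

Emit:
move_arm:
  turn:
    - [0,0,0]
    - [0,0,0]
    - [0,0,0]
  xyz:
    - [0,0,0]
    - [0,0,0]
    - [0,0,0]
  claw: [1,1,1]

```text
time_s: 20.4
ee_pos: [477.6, -218.2, 120.4]
eef_rot: [-1.21, 1.212, -1.205]
ft_force: [-0.2, -0.8, -0.0]
width: 0.006
```

```bash
python3 -c "
from ing import *
show((482,-220.7,86),0)
c=wsnap('w16'); k=1.5625;i=big(c,(0,0),512,384,k,1.2);cv2.imwrite('pics/w16.png',i)"
```

```text
t 20.4 pos [ 477.6 -218.2  120.4] yaw z 0.08 tilt 0.23 F [-0.2 -0.8 -0. ] w 0.6 j6 -0.45
turn total [ 0.18  0.08 -0.14]
shift now-axes [ 2.6 34.4  4.5]
shift target-axes [ 2.5 34.4  4.4]
```

View pics/w16.png

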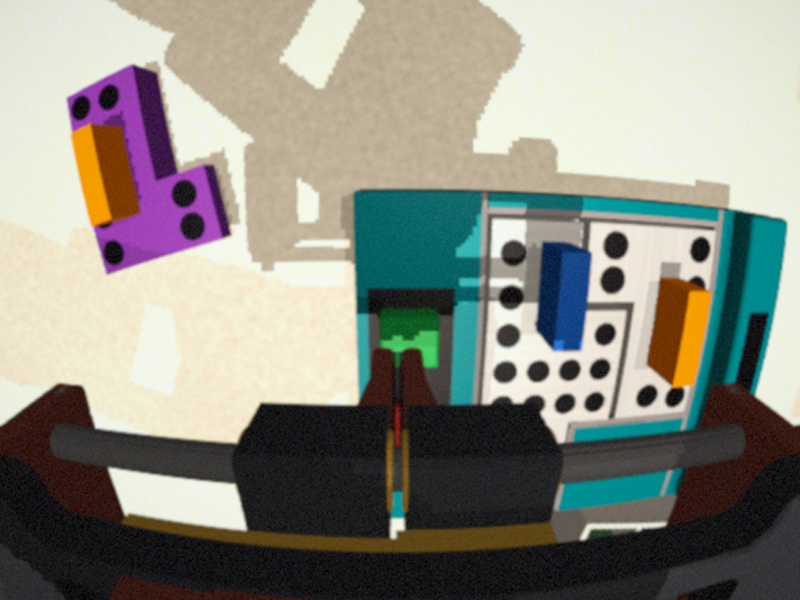

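Emit:
move_arm:
  turn:
    - [0.2,0.1,-0.1]
    - [0,0,0]
    - [0,0,0]
    - [0,0,0]
    - [0,0,0]
  xyz:
    - [0.0025,0.012,0.0045]
    - [0,0.012,0]
    - [0,0.007,0]
    - [0,0,0]
    - [0,0,0]
  claw: [1,1,1,1,1]

```text
time_s: 20.87
ee_pos: [487.6, -221.6, 90.4]
eef_rot: [-1.207, 1.202, -1.213]
ft_force: [0.1, 0.1, 0.9]
width: 0.008
```

```bash
python3 -c "
from ing import *
show((482,-220.7,81),0)"
```

```text
t 20.87 pos [ 487.6 -221.6   90.4] yaw z 0.12 tilt 0.41 F [0.1 0.1 0.9] w 0.7 j6 -0.45
turn total [-0.39  0.12  0.14]
shift now-axes [-1.   9.3 -5.7]
shift target-axes [-0.9  9.4 -5.6]
```

Emit:
move_arm:
  turn:
    - [-0.4,0.1,0.1]
    - [0,0,0]
    - [0,0,0]
  xyz:
    - [-0.001,0.004,-0.005]
    - [0,0,0]
    - [0,0,0]
  claw: [1,1,1]

```text
time_s: 21.12
ee_pos: [482.5, -220.5, 86.5]
eef_rot: [-1.21, 1.209, -1.209]
ft_force: [-0.9, -0.2, 0.6]
width: 0.009
```

```bash
python3 -c "
from ing import *
show((482,-220.7,81),0)"
```

```text
t 21.12 pos [ 482.5 -220.5   86.5] yaw z 0.03 tilt 0.05 F [-0.9 -0.2  0.6] w 0.8 j6 -0.45
turn total [0.03 0.03 0.04]
shift now-axes [ 0.2  5.5 -0.5]
shift target-axes [ 0.2  5.5 -0.5]
```

Emit:
move_arm:
  turn:
    - [0,0,0]
    - [0,0,0]
    - [0,0,0]
    - [0,0,0]
    - [0,0,0]
  xyz:
    - [0,0.002,0]
    - [0,0.002,0]
    - [0,0.002,0]
    - [0,0.002,0]
    - [0,0.001,0]
  claw: [1,1,1,1,1]

```text
time_s: 21.53
ee_pos: [482.8, -220.7, 78.1]
eef_rot: [-1.21, 1.208, -1.21]
ft_force: [-0.7, 0.6, 2.8]
width: 0.003
```

Emit:
move_arm:
  turn:
    - [0,0,0]
    - [0,0,0]
  xyz:
    - [0,0.001,0]
    - [0,0.001,0]
  claw: [1,1]

```text
time_s: 21.7
ee_pos: [482.9, -220.7, 76.1]
eef_rot: [-1.21, 1.208, -1.21]
ft_force: [-0.2, 0.7, 3.0]
width: 0.004
```

Force is about 3 N and the key is moving. Continuing in 1 mm steps.

Emit:
move_arm:
  turn:
    - [0,0,0]
    - [0,0,0]
  xyz:
    - [0,0.001,0]
    - [0,0.001,0]
  claw: [1,1]

```text
time_s: 21.87
ee_pos: [482.8, -220.7, 74.0]
eef_rot: [-1.21, 1.208, -1.21]
ft_force: [-0.3, 0.2, 4.1]
width: 0.003
```

Emit:
move_arm:
  turn:
    - [0,0,0]
    - [0,0,0]
  xyz:
    - [0,0.001,0]
    - [0,0.0005,0]
  claw: [1,1]

```text
time_s: 22.03
ee_pos: [482.9, -220.7, 73.2]
eef_rot: [-1.21, 1.208, -1.21]
ft_force: [-4.4, 2.8, 15.6]
width: 0.008
```

Emit:
move_arm:
  turn:
    - [0,0,0]
    - [0,0,0]
  xyz:
    - [0,0.0008,0]
    - [0,0.0005,0]
  claw: [1,1]

```text
time_s: 22.2
ee_pos: [482.9, -220.7, 73.3]
eef_rot: [-1.21, 1.208, -1.21]
ft_force: [-2.2, 0.7, 7.6]
width: 0.008
```

Emit:
move_arm:
  turn:
    - [0,0,0]
    - [0,0,0]
    - [0,0,0]
    - [0,0,0]
    - [0,0,0]
  xyz:
    - [0,-0.004,0]
    - [0,-0.02,0]
    - [0,-0.035,0]
    - [0,-0.035,0]
    - [0,-0.03,0]
  claw: [1,1,1,1,1]

```text
time_s: 22.62
ee_pos: [478.9, -218.8, 194.6]
eef_rot: [-1.215, 1.22, -1.199]
ft_force: [0.2, -0.8, -0.5]
width: 0.004
```

Emit:
move_arm:
  turn:
    - [0,0,0]
    - [0,0,0]
    - [0,0,0]
    - [0,0,0]
    - [0,0,0]
  xyz:
    - [0.03,-0.01,-0.02]
    - [0.03,0,-0.02]
    - [0.03,0,-0.02]
    - [0,0,0]
    - [0,0,0]
  claw: [1,1,1,1,1]

```text
time_s: 23.03
ee_pos: [422.5, -314.1, 214.4]
eef_rot: [-1.213, 1.201, -1.211]
ft_force: [0.1, -0.7, 0.2]
width: 0.005
```

```bash
python3 -c "
from ing import *
show()
c=wsnap('w17'); k=1.5625;i=big(c,(0,0),512,384,k,1.2);cv2.imwrite('pics/w17.png',i)
for n in ('side','top'):
    d=robot.camera(n); np.savez(n+'1.npz',**d)
d=load('side1.npz'); cv2.imwrite('pics/side1.png',cv2.resize(d['pixels'][:,:,::-1],(800,600),interpolation=cv2.INTER_CUBIC))
crop(np.clip(d['pixels'][:,:,::-1]*1.3,0,255).astype('uint8'),'pics/side1h.png',220,100,100,75,8)
d=load('top1.npz'); cv2.imwrite('pics/top1.png',cv2.resize(d['pixels'][:,:,::-1],(800,600),interpolation=cv2.INTER_CUBIC))
"
```

```text
t 23.03 pos [ 422.5 -314.1  214.4] yaw z 0.26 tilt 0.33 F [ 0.1 -0.7  0.2] w 0.5 j6 -0.66
```

View pics/w17.png

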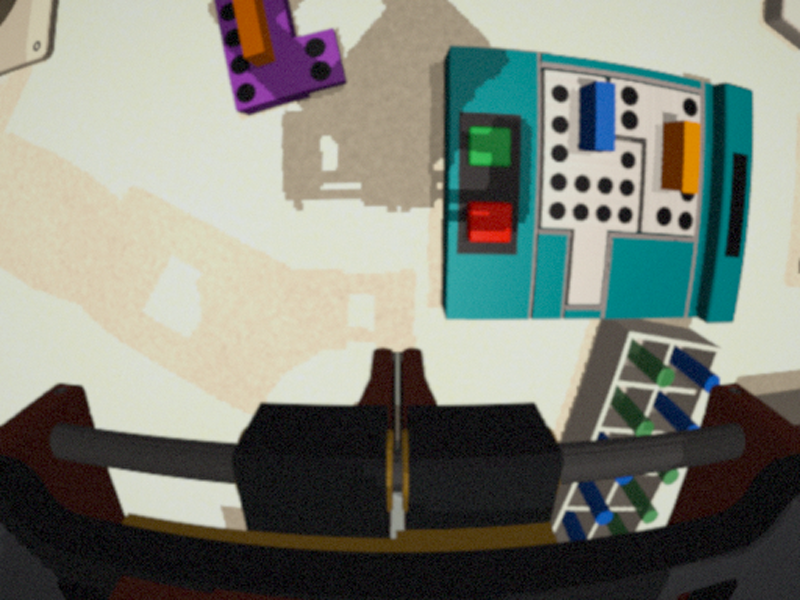

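View pics/side1.png

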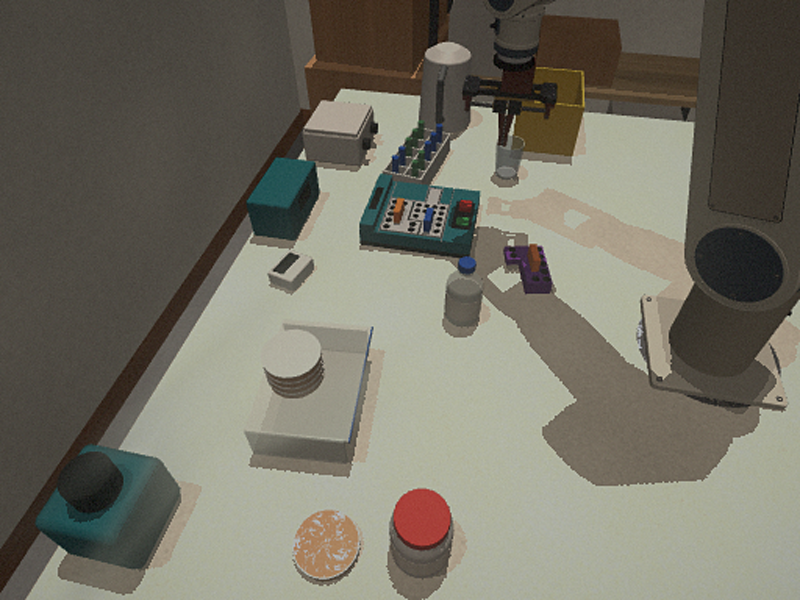

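View pics/side1h.png

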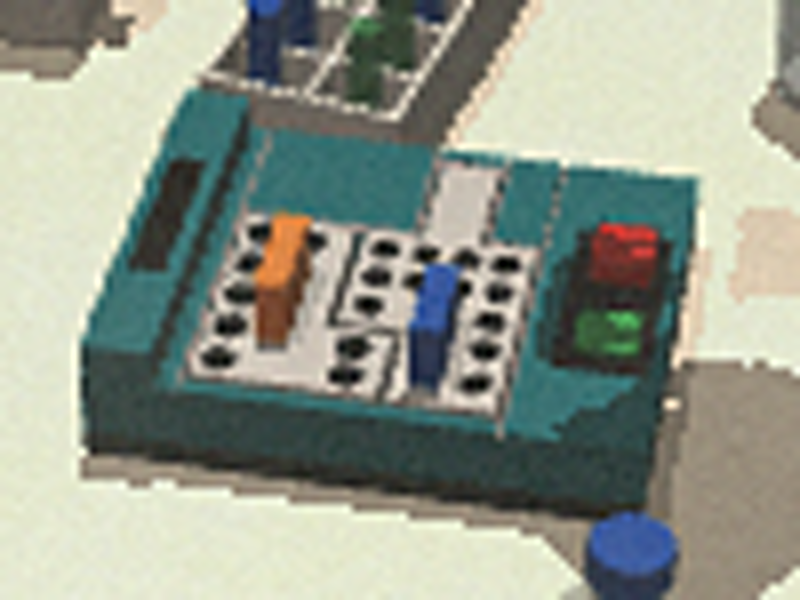

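View pics/top1.png

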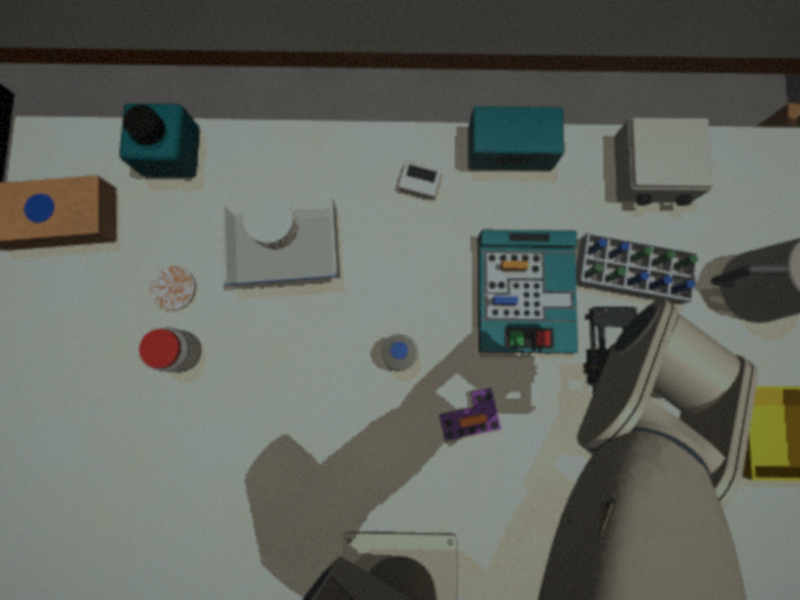

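Everything looks in place: the red key is up at (490,222), the green one is down at (490,147), and the tab is in the slot. Last check: heights from the wrist depth image.

Run:
```python
from ing import *
from ing import _T
c=load("w17.npz"); K=c["intrinsics"]; z=c["range_z"]; R,o=_T(c)
def h(u,v,r=2):
    u/=1.5625; v/=1.5625; u=int(u);v=int(v); L=[]
    for b in range(v-r,v+r+1):
        for a in range(u-r,u+r+1):
            x=(a-K[0,2])/K[0,0];y=(b-K[1,2])/K[1,1];th=np.hypot(x,y); d=np.array([np.tan(th)*x/th,np.tan(th)*y/th,1])*z[b,a]; L.append((R@d+o)[2])
    return np.median(L).round(1)
for n,u,v in (("heater rim",500,290),("heater R",650,270),("A tab",588,270),("A body",620,168),("B slab",655,215),("B tooth",612,105),("green",490,148),("red",490,228),("bench",380,300)): print(n,h(u,v))
```

```text
Traceback (most recent call last):
ImportError: cannot import name '_T' from 'ing' (ing.py)
```

Run:
```python
from ing import *
from wcam import _T
c=load("w17.npz"); K=c["intrinsics"]; z=c["range_z"]; R,o=_T(c)
def h(u,v,r=2):
    u/=1.5625; v/=1.5625; u=int(u);v=int(v); L=[]
    for b in range(v-r,v+r+1):
        for a in range(u-r,u+r+1):
            x=(a-K[0,2])/K[0,0];y=(b-K[1,2])/K[1,1];th=np.hypot(x,y); d=np.array([np.tan(th)*x/th,np.tan(th)*y/th,1])*z[b,a]; L.append((R@d+o)[2])
    return np.median(L).round(1)
for n,u,v in (("heater rim",500,290),("heater R",650,270),("A tab",588,270),("A body",620,168),("B slab",655,215),("B tooth",612,105),("green",490,148),("red",490,215),("bench",380,300)): print(n,h(u,v))
```

```text
heater rim 42.7
heater R 42.3
A tab 42.3
A body 42.3
B slab 42.6
B tooth 72.3
green 48.7
red 56.3
bench 0.5
```

```bash
python3 -c "
from bench import robot
print(robot.finish_job())"
```

```text
the job is handed in; nothing more can be done
None
```

I finished every step in the order asked and handed the job in at about 23 s. But **early on I broke the 120 N wrist-force limit**: the wrist force read 144.8 N at 2.45 s. I started the first descent to the tab before the arm had settled, and the fingertips struck the bench. I backed off at once and nothing visibly moved, but by the stated rules this may fail the job.

**What I did**
- I drew block A out by its tab, let go of it clear of the shelf, and took it by the blue grip to seat it with its tab in the slot.
- I seated block B (orange grip, not the purple look-alike) beside it.
- I pressed the green key to its stop at about 16 N. After the bench strike, the forces I read at the end of each move stayed below about 18 N.

**Last checks**
- **Blocks:** the tops of A's body, A's tab and B's slab measure 42.3–42.6 mm, level with the heater rim at 42.3–42.7 mm. The overlay shows B's tooth over A's step; my depth reading meant for the tooth landed on the blue grip instead (72 mm), so its height is not separately confirmed.
- **Keys:** the green key top is at 48.7 mm (nominal 48) and the red at 56.3 mm (nominal 56). These depths read about 0.5 mm high.
- **Surroundings:** the shelf, dishes, bottle, jar, timer and rack look unmoved in the camera pictures, and the beaker does too in the side view. The robot is clear of everything.

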